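# Crack the walnuts and pack them in the bento box

### The job

Slide open the bento box, crack every walnut that is on the counter by squeezing the two handles of the nutcracker on it until the shell gives, and put the cracked nuts, shells and all, into the box. Slide the cover fully shut again, and leave the cup, egg ring, jar and chopsticks where they are. Crack nuts only in the nutcracker, with its handles, not in the gripper or against something.

Things in the scene. Friction and masses are not known exactly. Their poses are not given: they have to be found in the camera images.
- nut1: a very large walnut, brown and barrel-shaped with a pale seam: 60 mm long and 41 mm across, 40 g. Origin at its centre (20 mm above what it lies on), x along its length; it may lie on any of its four flattened long sides. Two or three of the three nuts are present. Grip it across its 40 mm waist; it bears 26 N end to end before it gives
- nut2: a very large walnut, brown and barrel-shaped with a pale seam: 60 mm long and 41 mm across, 40 g. Origin at its centre (20 mm above what it lies on), x along its length; it may lie on any of its four flattened long sides. Two or three of the three nuts are present. Grip it across its 40 mm waist; it bears 26 N end to end before it gives
- nut3: a very large walnut, brown and barrel-shaped with a pale seam: 60 mm long and 41 mm across, 40 g. Origin at its centre (20 mm above what it lies on), x along its length; it may lie on any of its four flattened long sides. Two or three of the three nuts are present. Grip it across its 40 mm waist; it bears 26 N end to end before it gives
- nut1_shell (a joint): how far the shell of nut1 has given along its length, m: 0 whole, 0.007 cracked. It takes 26 N end to end, gives after 3 mm and then snaps on to 0.007 by itself and stays; the nut is then 53 mm long, still in one piece (its +x half has moved 7 mm inwards), with a thin dark crack line round it a little off its middle
- nut2_shell (a joint): how far the shell of nut2 has given along its length, m: 0 whole, 0.007 cracked. It takes 26 N end to end, gives after 3 mm and then snaps on to 0.007 by itself and stays; the nut is then 53 mm long, still in one piece (its +x half has moved 7 mm inwards), with a thin dark crack line round it a little off its middle
- nut3_shell (a joint): how far the shell of nut3 has given along its length, m: 0 whole, 0.007 cracked. It takes 26 N end to end, gives after 3 mm and then snaps on to 0.007 by itself and stays; the nut is then 53 mm long, still in one piece (its +x half has moved 7 mm inwards), with a thin dark crack line round it a little off its middle
- cracker: nutcracker fixed on the counter: dark wooden base board (x -50 to 90, y -75 to 75 mm, 12 mm thick) and two steel arms hinged on upright pins at x = 62, y = 36 and -36 mm, running along -x past the nut bay to two handles that stand free over the counter in front of the board. Origin at counter height below the middle of the bay, z up
- bay (a point): middle of the nut bay, 32 mm above the counter, where the nut's centre belongs; axes as of the cracker. The nut lies on the board, its length along y, between two jaws 72 mm apart when open (36 mm long in x, 20 to 46 mm above the counter). Free on the nut's x sides but for a link plate 22 mm high from x = 53 mm on
- cracker_left (a joint): angle of the +y handle, rad: 0 open, up to 0.18 closed; a light spring opens it again when released. A nut is touched at about 0.10 and cracked at about 0.165 on both handles
- cracker_right (a joint): the same for the -y handle
- grip_left (a point): middle of the +y handle's grip, a straight steel bar 9 mm thick (y), 24 mm high (21 to 45 mm above the counter), 50 mm long along x. Open, the two grips measure 68 mm over their outer faces; when a nut cracks about 25 mm. Squeezing the two together from above takes some 16 N on each; their resistance then drops at once
- grip_right (a point): middle of the -y handle's grip, the same
- bento: wooden bento box fixed on the counter, 250 mm long (x) by 124 mm wide (y), 62 mm high at its long sides; origin under its centre, z up. Inside 240 x 106 mm, floor 5 mm above the counter, short walls and the underside of the cover at 52 mm. Room for three nuts side by side across the box at x = -80, -15 and +50 mm
- bento_cover (a joint): how far the sliding cover (6 mm thick, 52 to 58 mm above the counter) has been slid open along the box's +x, m: 0 shut (a stop), 0.225 fully open (a stop). Stiff by about 1.5 N, stays where it is left; starts shut or a little ajar
- ridge (a point): middle of the finger ridge on the cover, a dark wooden bar 10 mm thick (x), 60 mm long (y), standing 22 mm up from the cover (58 to 80 mm above the counter); 95 mm to -x of the box's centre when shut; its axes are the box's
- cup: green silicone cup, 72 mm across and 75 mm high; leave it alone
- egg_ring: aluminium egg ring, 90 mm across and 22 mm high; leave it alone
- jar: lidded glass jar, 72 mm across and 100 mm high; leave it alone
- chopsticks: a pair of wooden chopsticks, 220 mm long, lying side by side; leave them alone
Mind the look-alikes: they are no part of the job. There is more than one size of the cracker; the job needs the larger.

How it is judged:
By the outcome, as a careful person would: the job done as asked, in the order asked, and still so for the second after the job is handed in, with the robot touching nothing.
Of nut1, nut2, nut3 only 2 to 3 are there at a start; the rules pass over those that are not, and their reading is None.
At some moment in a run one of nut1, nut2, nut3 may be knocked a few centimetres aside while the robot is not near it.
Once in a run the grip may slacken for a moment while it holds something.
It also fails if it takes over 210 s, if anything falls off the work surface, if the arm or the gripper's body presses on something with over 40 N, if the wrist force passes 120 N, or if a joint passes its speed limit or range.

### The arm

A 6-joint arm with a two-finger parallel gripper is mounted at the origin on the work surface. World frame = base frame: x ahead of the robot, y to its left, z up, the work surface at z = 0. Lengths are in mm, angles in rad, forces in N, time in s.
With the tool pointing down it reaches from about 350 to 975 mm from the base axis. Payload 7.1 kg.
Tool frame: the origin (TCP) lies midway between the tips of the shut fingers; the grasp point (between the pads) lies 19 mm behind it; z points along the fingers, y is the line along which they close (so a half turn about z gives the same grasp; the last joint's range is limited). The gripper opens to 88 mm and grips with 3 to 60 N. Pads are 20 mm wide; open, the fingers measure 115 mm over their backs; the gripper's body (75 mm by 178 mm) begins 61 mm behind the grasp point.
Start: joints at [1.096, 0.423, 1.63, -0, 1.089, -0.019], TCP at [275.08, 561.191, 222.675] pointing down, gripper open.
Joint ranges: [-3, 3], [-0.9, 2.11], [0.09, 2.58], [-1.31, 4.45], [0.11, 2.69], [-2.54, 2.54]. Speed limits (rad/s): [2.39, 2.39, 3.01, 3.14, 3.14, 3.14].

### API

Orientations are given as a rotation vector (axis times angle).
In Python, from workcell import ctrl gives the robot as it stands.
- The arm moves only by the shell command python3 -m inch 'ROWS' [OPENING]. ROWS is JSON, a list of rows, each an object with "xyz": the shift along the tool's x, y, z in mm, a list of three; "rot": the turn, a rotation vector about the tool's x, y, z in rad, a list of three. In form: [{"xyz": [dx, dy, dz], "rot": [ax, ay, az]}, ...]. A call has 1 to 12 rows; each row is the pose to reach, as a shift and turn from the pose commanded when the call began, along the tool's axes at that moment; what a row does not reach only later rows make up. A row lasts 1/12 s, in which the tool goes at most 41.7 mm and 7.16 degrees, less where a joint would pass 70% of its speed; a pose out of reach is approached as far as the arm can. A call with a gripper value outside its range is refused whole. OPENING is the closure in counts, from 0 (fully open) to 255 (shut), set as the call begins (- or left out, the last holds). The fingers move at their own pace and stop on an object; the grip force is fixed at half the most. Time passes only in rows, so rows that repeat a pose let the fingers close. It gives the time, the measured TCP pose, the force, the opening and the grip force at its end, in the units of the state.
- ctrl.get_obs(): the state, without advancing time (a new reading comes with each control period).
- ctrl.get_image(name): name is "side" or "top" or "wrist"; returns the picture (480x640x3 uint8, red, green, blue); there is no depth.
- ctrl.camera_model(name): a dict with "fx", "fy", "cx", "cy" (pixels), "k1" (the pictures are not rectified: a ray, as slopes to the right and down, at radius r is drawn at 1 + k1 r^2 times it, then the intrinsics apply), "position" and "attitude" of the camera in the world. Camera axes: x right, y up, looking along -z (the intrinsics and any distortion apply to the point x, -y, -z); pixel columns grow to the right and rows downward; lengths in mm; the calibration is good to about 2 mm. A picture is of the moment at which its call begins: read the wrist's pose just before it. camera_model takes no time and is no camera call; for the wrist camera it gives the pose at the moment of the call.
- ctrl.close_job(): hands the job in; it is judged then, once.
The state is a dict: "t": time; "qpos": joint angles; "qvel": joint speeds; "joint_torque": joint torques, N m; "ee_pos": TCP position; "orientation": TCP orientation; "ft_force": force on the tool from outside, world axes, zero at the start; "moment": the same for the moment, N m; "width": finger opening in mm; "grasp_force": force on a finger pad.
Only numpy, scipy, OpenCV 4.12 (cv2) and the standard library are available. Lean on these libraries where they do the work, as an engineer would, in place of code of your own. Each camera call takes 0.05 s, during which the arm holds its last target. There are 200 camera calls.

## Working session

There is one attempt and no reset: what is moved stays moved. The work goes in short steps, Python scripts to look and compute and a shell command to move; the robot and the scene stay as the last step left them, time stands still between calls to the robot, and variables do not carry over. Pictures are saved under pics/ and viewed, at most 14 in all, crops included, and the job is handed in when it is done.

```bash
mkdir -p pics
cat > h.py <<'E'
import numpy as np, cv2
from scipy.spatial.transform import Rotation as R
from workcell import ctrl
def att(m):
    a=np.array(m["attitude"],float)
    return R.from_rotvec(a).as_matrix() if a.size==3 else (a.reshape(3,3) if a.size==9 else None)
def cast(m,uv,z):
    uv=np.array(uv,float).reshape(-1,2)
    K=np.array([[m["fx"],0,m["cx"]],[0,m["fy"],m["cy"]],[0,0,1]],float)
    n=cv2.undistortPoints(uv.reshape(-1,1,2),K,np.array([m["k1"],0,0,0.]),).reshape(-1,2)
    d=np.c_[n[:,0],-n[:,1],-np.ones(len(n))]@att(m).T
    p=np.array(m["position"],float)
    return p+d*((z-p[2])/d[:,2])[:,None]
def proj(m,P):
    c=(np.array(P,float).reshape(-1,3)-np.array(m["position"]))@att(m)
    s=np.c_[c[:,0],-c[:,1]]/-c[:,2:]
    s=s*(1+m["k1"]*(s**2).sum(1))[:,None]
    return s*[m["fx"],m["fy"]]+[m["cx"],m["cy"]]
def snap(name,f):
    m=ctrl.camera_model(name); im=np.array(ctrl.get_image(name))[:,:,::-1].copy()
    cv2.imwrite("pics/"+f,im); return m,im
E
python3 - <<'E'
from h import *
for n in("top","side","wrist"):
    m,im=snap(n,n+"0.png"); print(n,m)
print(ctrl.get_obs())
E
```

```text
top {'fx': 480.1654117026196, 'fy': 480.1654117026196, 'cx': 315.2176104261664, 'cy': 241.18930868571584, 'k1': 0.0233449159987276, 'position': array([ 399.57773704,  106.2622298 , 1226.94732185]), 'attitude': array([ 0.13245599, -0.14555725, -1.55530247])}
side {'fx': 549.8206790656556, 'fy': 549.8206790656556, 'cx': 305.32236132229286, 'cy': 249.32081569870394, 'k1': -0.11305174607423973, 'position': array([  60.11234142, -696.47637299,  739.95753932]), 'attitude': array([ 0.92890754, -0.28939039, -0.54346973])}
wrist {'fx': 398.76713831980425, 'fy': 398.76713831980425, 'cx': 321.6107185786073, 'cy': 241.1008122669224, 'k1': -0.036255092565242404, 'position': array([209.05283892, 594.95048375, 383.62665074]), 'attitude': array([-0.24552344, -0.15244432,  1.10825293])}
{'t': 0.15, 'qpos': array([ 1.09602035e+00,  4.23688826e-01,  1.63052753e+00, -5.65215656e-05,
        1.08858003e+00, -1.90236822e-02]), 'qvel': array([-0.00134187, -0.00062563, -0.00206119,  0.00016378, -0.00039019,
        0.00022637]), 'joint_torque': array([ 7.43702776e-05, -5.44980097e+01, -2.73920953e+01,  6.43667160e-02,
        2.05166917e-02, -7.51543007e-05]), 'ee_pos': array([274.88828574, 560.8112336 , 222.0604325 ]), 'orientation': array([-7.09618551e-01, -3.06014690e+00,  1.85256156e-03]), 'ft_force': array([-0.08364733, -0.02020963, -0.03036974]), 'moment': array([ 0.01130205, -0.01652576, -0.03317513]), 'grasp_force': 0.0, 'width': 87.8926832279527}
```

View pics/top0.png

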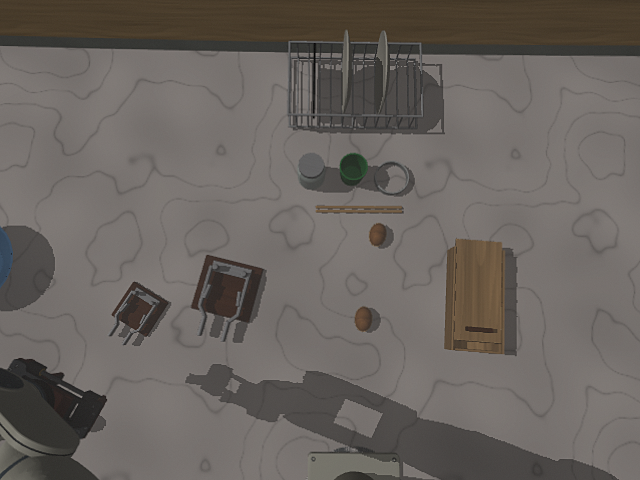

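View pics/side0.png

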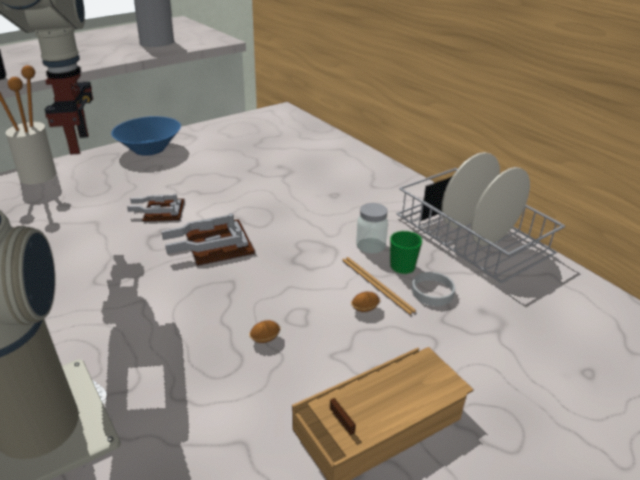

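Top view: the large cracker is at (229,290) and its small look-alike at (140,308). The nuts are at (377,234) and (363,319); the spoon heads in the side view at (15,80) are not nuts. The bento box is at (478,296), with its ridge at (481,329). I'll check the choice with a close crop.

Run:
```python
from h import *
im=cv2.imread("pics/top0.png"); m=ctrl.camera_model("top")
a=cv2.resize(im[245:355,100:280],(720,440),interpolation=cv2.INTER_CUBIC)
cv2.imwrite("pics/c1.png",a)
b=cv2.resize(im[210:360,340:520],(720,600),interpolation=cv2.INTER_CUBIC); cv2.imwrite("pics/c2.png",b)
hsv=cv2.cvtColor(im,cv2.COLOR_BGR2HSV)
mk=((hsv[:,:,1]>90)&(hsv[:,:,0]<25)).astype(np.uint8); mk[:60]=0
for c in cv2.findContours(mk,0,2)[0]:
    if cv2.contourArea(c)<60: continue
    r=cv2.minAreaRect(c); 
    bx=cv2.boxPoints(r)
    print(np.round(r[0],1),np.round(r[1],1),round(r[2],1),'z20',cast(m,r[0],20)[0,:2].round(1), cast(m,bx,20)[:,:2].round(0).tolist())
```

```text
[361.5 318.5] [23. 13.] 90.0 z20 [422.3 -19.6] [[450.0, -4.0], [451.0, -36.0], [394.0, -35.0], [394.0, -3.0]]
[474.5 295.9] [ 58.4 113.6] 0.7 z20 [ 481.4 -302.8] [[343.0, -223.0], [626.0, -237.0], [626.0, -386.0], [343.0, -365.0]]
[376. 234.] [20. 14.] 90.0 z20 [636.5 -58.3] [[662.0, -41.0], [663.0, -77.0], [611.0, -76.0], [610.0, -40.0]]
[358.5 206.5] [ 1. 85.] 90.0 z20 [708.4 -13.8] [[708.0, 96.0], [711.0, -124.0], [708.0, -124.0], [706.0, 96.0]]
```

View pics/c1.png

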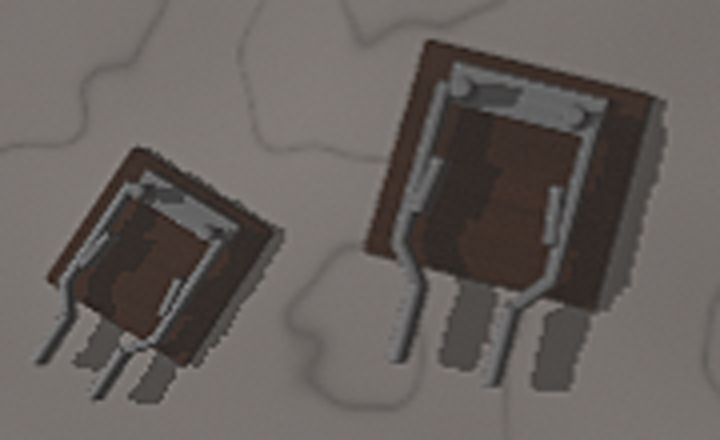

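View pics/c2.png

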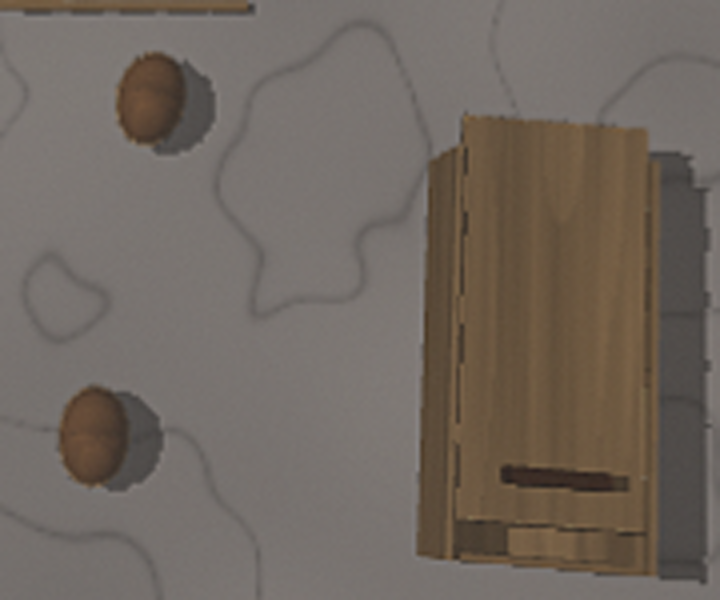

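Crop 1 confirms that the right-hand cracker is the larger: its board is about 57 px wide, against about 38 px. Crop 2 shows the two nuts with pale seams, and the box with its cover slightly ajar and the ridge centred at (481,329).

```bash
cat >> h.py <<'E'
def rel(p,xa=None,yaw_only=True):
    """tool-frame shift to world TCP p; xa = world direction (deg) wanted for closing axis y (mod 180)"""
    o=ctrl.get_obs(); Rm=R.from_rotvec(o["orientation"])
    s=Rm.inv().apply(np.array(p)-o["ee_pos"])
    r=np.zeros(3)
    if xa is not None:
        z=[0,0,-1.]; best=None
        for k in(0,180):
            a=np.deg2rad(xa+k); y=np.array([np.cos(a),np.sin(a),0]); x=np.cross(y,z)
            v=(Rm.inv()*R.from_matrix(np.c_[x,y,z])).as_rotvec()
            if best is None or abs(np.linalg.norm(v))<np.linalg.norm(best): best=v
        r=best
    print("shift",s.round(1),"rot",r.round(3),"| at",o["ee_pos"].round(1),"q6",o["qpos"][5].round(2),"t",round(o["t"],1),"w",round(o["width"],1),"g",round(o["grasp_force"],1),"F",o["ft_force"].round(1))
E
python3 - <<'E'
from h import *
m=ctrl.camera_model("top")
f1=lambda P:np.array(P)/4.+[100,245]; f2=lambda P:np.array(P)/4.+[340,210]
an=lambda a,b:np.rad2deg(np.arctan2(*(b-a)[[1,0]])).round(1)
B=cast(m,f1([(428,40),(657,97),(365,252),(600,312)]),12)[:,:2];print("board",B.round(0).tolist())
e=lambda i,j:(np.linalg.norm(B[i]-B[j]).round(0),an(B[i],B[j]))
print(e(2,0),e(3,1),e(1,0),e(3,2))
c=B.mean(0); th=np.deg2rad((e(2,0)[1]+e(3,1)[1]+e(1,0)[1]-90+e(3,2)[1]-90)/4); ux=np.array([np.cos(th),np.sin(th)])
print("cracker th",np.rad2deg(th),"bay",c-20*ux)
G=cast(m,f1([(420,285),(398,362),(515,305),(494,385)]),45)[:,:2];print("grips",G.round(0).tolist(),G.mean(0),an(G[1],G[0]),an(G[3],G[2]))
Rg=cast(m,f2([(503,470),(628,485)]),80)[:,:2];print("ridge",Rg.tolist(),Rg.mean(0),an(Rg[1],Rg[0])-90)
T=cast(m,f2([(447,557),(658,577),(656,160)]),62)[:,:2];print("rim",T.round(0).tolist(),an(T[1],T[0])-90,an(T[1],T[2]))
C=cast(m,f2([(462,115),(648,127),(455,520),(645,532)]),58)[:,:2];print("cover",C.round(0).tolist(),an(C[2],C[0]),an(C[3],C[1]))
E
```

```text
board [[578.0, 373.0], [543.0, 226.0], [444.0, 405.0], [409.0, 257.0]]
(np.float64(138.0), np.float64(-13.6)) (np.float64(138.0), np.float64(-13.1)) (np.float64(151.0), np.float64(76.6)) (np.float64(152.0), np.float64(76.4))
cracker th -13.425 bay [474.1405036  319.91578255]
grips [[423.0, 363.0], [378.0, 373.0], [412.0, 305.0], [365.0, 315.0]] [394.43563376 339.03761087] -13.2 -12.5
ridge [[403.2140234752582, -258.27127118456565], [395.51382757958197, -331.0425417319331]] [ 399.36392553 -294.65690646] -6.0
rim [[352.0, -228.0], [342.0, -352.0], [592.0, -366.0]] -4.599999999999994 -3.2
cover [[619.0, -250.0], [613.0, -364.0], [374.0, -235.0], [368.0, -348.0]] -3.4 -3.9
```

Run:
```python
from h import *
rel([500,130,220],-3.5); rel([399.4,-294.7,190],-3.5)
```

```text
shift [-391.7 -287.8    2.4] rot [-1.000e-03  1.000e-03  1.176e+00] | at [274.9 560.8 222.1] q6 -0.02 t 0.1 w 87.9 g 0.0 F [-0.1 -0.  -0. ]
shift [-488.3 -713.4   32.9] rot [-1.000e-03  1.000e-03  1.176e+00] | at [274.9 560.8 222.1] q6 -0.02 t 0.1 w 87.9 g 0.0 F [-0.1 -0.  -0. ]
```

```bash
A='{"xyz":[-392,-288,0],"rot":[0,0,0.6]}'; python3 -m inch '[{"xyz":[-392,-288,0],"rot":[0,0,0.6]},{"xyz":[-392,-288,0],"rot":[0,0,0.6]},{"xyz":[-392,-288,0],"rot":[0,0,0.6]},{"xyz":[-392,-288,0],"rot":[0,0,0.6]},{"xyz":[-392,-288,0],"rot":[0,0,0.6]},{"xyz":[-392,-288,0],"rot":[0,0,0.6]},{"xyz":[-392,-288,0],"rot":[0,0,0.6]},{"xyz":[-392,-288,0],"rot":[0,0,0.6]},{"xyz":[-392,-288,0],"rot":[0,0,0.6]},{"xyz":[-392,-288,0],"rot":[0,0,0.6]},{"xyz":[-392,-288,0],"rot":[0,0,0.6]},{"xyz":[-392,-288,0],"rot":[0,0,0.6]}]' 0
python3 - <<'E'
from h import *
rel([399.4,-294.7,190],-3.5)
snap("top","top1.png")
E
```

```text
t: 1.15
ee_pos: [501.4, 127.0, 222.7]
orientation: [1.584, 2.712, -0.0]
ft_force: [0.3, -0.1, 0.1]
width: 87.7
grasp_force: 0.0
shift [-317.2 -296.    32.9] rot [0.    0.001 0.575] | at [501.4 127.  222.7] q6 -0.29 t 1.1 w 87.7 g 0.0 F [ 0.3 -0.1  0.1]
```

```bash
python3 -m inch '[{"xyz":[-317,-296,33],"rot":[0,0,0.575]},{"xyz":[-317,-296,33],"rot":[0,0,0.575]},{"xyz":[-317,-296,33],"rot":[0,0,0.575]},{"xyz":[-317,-296,33],"rot":[0,0,0.575]},{"xyz":[-317,-296,33],"rot":[0,0,0.575]},{"xyz":[-317,-296,33],"rot":[0,0,0.575]},{"xyz":[-317,-296,33],"rot":[0,0,0.575]},{"xyz":[-317,-296,33],"rot":[0,0,0.575]},{"xyz":[-317,-296,33],"rot":[0,0,0.575]},{"xyz":[-317,-296,33],"rot":[0,0,0.575]},{"xyz":[-317,-296,33],"rot":[0,0,0.575]},{"xyz":[-317,-296,33],"rot":[0,0,0.575]}]'
python3 - <<'E'
from h import *
m,im=snap("wrist","w1.png"); rel([399.4,-294.7,63],-3.5)
_,t=snap("top","top2.png")
hsv=cv2.cvtColor(t,cv2.COLOR_BGR2HSV); mt=ctrl.camera_model("top")
mk=((hsv[:,:,1]>90)&(hsv[:,:,0]<25)).astype(np.uint8); mk[:60]=0
for c in cv2.findContours(mk,0,2)[0]:
    if cv2.contourArea(c)>60: r=cv2.minAreaRect(c); print(r, cast(mt,r[0],20)[0,:2].round(1))
E
```

```text
t: 2.2
ee_pos: [398.0, -294.9, 189.4]
orientation: [2.291, 2.149, -0.001]
ft_force: [0.1, 0.1, 0.4]
width: 88.0
grasp_force: 0.0
shift [ -1.8   1.4 126.3] rot [-0.    -0.    -0.003] | at [ 398.2 -292.9  189.3] q6 -0.59 t 2.2 w 87.5 g 0.0 F [-0.3 -0.  -0.2]
((514.972412109375, 336.4751281738281), (31.00971221923828, 5.466118335723877), 86.98721313476562) [ 383.3 -397.3]
((361.11883544921875, 318.3118896484375), (12.835980415344238, 23.28386878967285), 5.710593223571777) [422.8 -18.7]
((474.69232177734375, 295.5384521484375), (57.84087371826172, 112.19969940185547), 1.847610354423523) [ 482.4 -303.4]
((375.48651123046875, 233.58108520507812), (13.31631851196289, 21.371868133544922), 9.462322235107422) [637.5 -57. ]
((358.5, 206.5), (1.0, 85.0), 90.0) [708.4 -13.8]
```

View pics/w1.png

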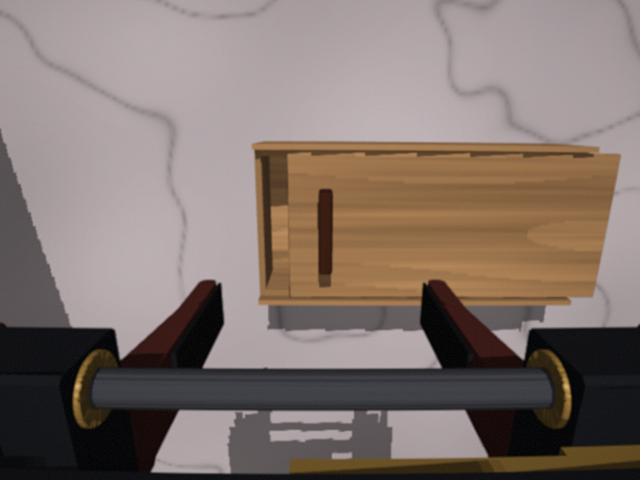

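View pics/top2.png

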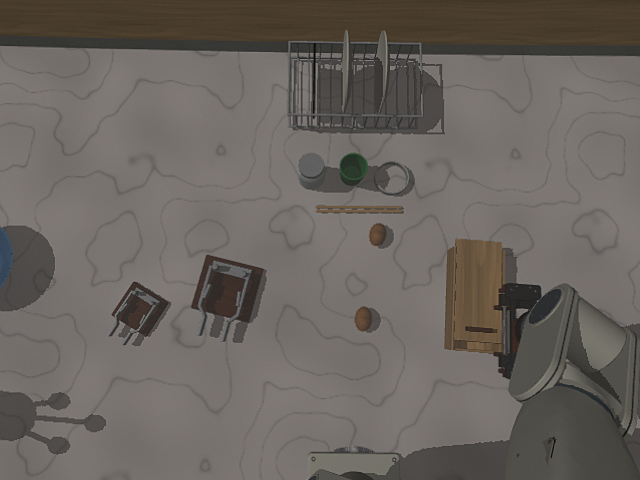

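The wrist view shows the ridge's top face at x 319–332, y 190–275. The top view, with the arm clear, shows only the two nuts. I'll refine the box from the wrist view.

Run:
```python
from h import *
m=ctrl.camera_model("wrist"); o=ctrl.get_obs()
an=lambda a,b:np.rad2deg(np.arctan2(*(b-a)[[1,0]])).round(2)
r=cast(m,[(325.5,189),(325.5,274)],80)[:,:2]; print("ridge",r.round(1),r.mean(0),np.linalg.norm(r[0]-r[1]),an(r[1],r[0])-90)
e=cast(m,[(254,144),(598,147),(260,303),(569,303)],62)[:,:2]; print("rim far l,r; near l,r",e.round(1).tolist(),an(e[0],e[1]),an(e[2],e[3]),np.linalg.norm(e[0]-e[2]))
c=cast(m,[(289,153),(289,296),(619,155),(594,297)],58)[:,:2];print("cover",c.round(1).tolist(),an(c[0],c[2]),an(c[1],c[3]),an(c[1],c[0])-90)
print("tcp px",proj(m,[o["ee_pos"]]))
```

```text
ridge [[ 403.9 -255.4]
 [ 400.2 -316.9]] [ 402.03771863 -286.16972965] 61.56081321512412 -3.3799999999999955
rim far l,r; near l,r [[355.3, -223.0], [601.4, -239.1], [347.0, -344.7], [592.8, -360.5]] -3.74 -3.67 121.9794532225056
cover [[379.2, -231.0], [369.9, -341.9], [620.8, -246.0], [615.7, -358.6]] -3.55 -3.9 -4.780000000000001
tcp px [[320.01010667 306.83399923]]
```

```bash
python3 - <<'E'
from h import *
rel([401,-290,63],-3.6)
E
python3 -m inch '[{"xyz":[-4,4,40],"rot":[0,0,0]},{"xyz":[-4,4,80],"rot":[0,0,0]},{"xyz":[-4,4,110],"rot":[0,0,0]},{"xyz":[-4,4,126],"rot":[0,0,0]},{"xyz":[-4,4,126],"rot":[0,0,0]},{"xyz":[-4,4,126],"rot":[0,0,0]}]' 0
python3 -m inch '[{"xyz":[0,0,0],"rot":[0,0,0]},{"xyz":[0,0,0],"rot":[0,0,0]},{"xyz":[0,0,0],"rot":[0,0,0]},{"xyz":[0,0,0],"rot":[0,0,0]},{"xyz":[0,0,0],"rot":[0,0,0]},{"xyz":[0,0,0],"rot":[0,0,0]},{"xyz":[0,0,0],"rot":[0,0,0]},{"xyz":[0,0,0],"rot":[0,0,0]},{"xyz":[0,0,0],"rot":[0,0,0]}]' 255
python3 - <<'E'
from h import *
o=ctrl.get_obs(); a=np.deg2rad(-3.6); rel(o["ee_pos"]+200*np.array([np.cos(a),np.sin(a),0]))
E
```

```text
shift [  1.6   2.6 126.3] rot [-0.001 -0.001  0.001] | at [ 398.4 -291.6  189.3] q6 -0.59 t 2.3 w 88.1 g 0.0 F [-1.3  0.5 -0.5]
t: 2.8
ee_pos: [402.6, -294.2, 63.3]
orientation: [-2.283, -2.154, 0.0]
ft_force: [0.7, 0.3, 0.8]
width: 87.9
grasp_force: 0.0
t: 3.55
ee_pos: [402.5, -295.9, 63.7]
orientation: [-2.287, -2.154, 0.0]
ft_force: [-0.5, 0.5, 0.6]
width: 31.3
grasp_force: 0.0
shift [ -0.5 200.   -0. ] rot [0. 0. 0.] | at [ 402.5 -295.9   63.7] q6 -0.6 t 3.5 w 31.3 g 0.0 F [-0.5  0.5  0.6]
```

```bash
python3 -m inch '[{"xyz":[0,0,0],"rot":[0,0,0]},{"xyz":[0,0,0],"rot":[0,0,0]},{"xyz":[0,0,0],"rot":[0,0,0]},{"xyz":[0,0,0],"rot":[0,0,0]},{"xyz":[0,0,0],"rot":[0,0,0]}]' 255
python3 -m inch '[{"xyz":[0,12,0],"rot":[0,0,0]},{"xyz":[0,30,0],"rot":[0,0,0]},{"xyz":[0,50,0],"rot":[0,0,0]},{"xyz":[0,70,0],"rot":[0,0,0]},{"xyz":[0,90,0],"rot":[0,0,0]},{"xyz":[0,110,0],"rot":[0,0,0]},{"xyz":[0,130,0],"rot":[0,0,0]},{"xyz":[0,150,0],"rot":[0,0,0]},{"xyz":[0,170,0],"rot":[0,0,0]},{"xyz":[0,185,0],"rot":[0,0,0]},{"xyz":[0,193,0],"rot":[0,0,0]},{"xyz":[0,193,0],"rot":[0,0,0]}]'
python3 -m inch '[{"xyz":[0,3,0],"rot":[0,0,0]},{"xyz":[0,6,0],"rot":[0,0,0]},{"xyz":[0,6,0],"rot":[0,0,0]}]'
```

```text
t: 3.97
ee_pos: [402.4, -295.8, 63.6]
orientation: [-2.287, -2.153, 0.0]
ft_force: [-0.8, -0.5, -0.1]
width: 9.9
grasp_force: 30.0
t: 4.97
ee_pos: [597.6, -309.1, 63.7]
orientation: [2.284, 2.152, -0.0]
ft_force: [1.3, -6.6, -0.1]
width: 9.9
grasp_force: 30.0
t: 5.22
ee_pos: [602.1, -309.4, 63.7]
orientation: [2.285, 2.152, -0.001]
ft_force: [0.7, -7.4, -1.8]
width: 9.9
grasp_force: 30.0
```

```bash
for i in 1; do python3 -m inch '[{"xyz":[0,2,0],"rot":[0,0,0]},{"xyz":[0,4,0],"rot":[0,0,0]},{"xyz":[0,4,0],"rot":[0,0,0]}]'; done
python3 -m inch '[{"xyz":[0,2,0],"rot":[0,0,0]},{"xyz":[0,3,0],"rot":[0,0,0]},{"xyz":[0,3,0],"rot":[0,0,0]}]'
```

```text
t: 5.47
ee_pos: [602.4, -309.3, 63.5]
orientation: [-2.284, -2.152, 0.007]
ft_force: [-12.5, -6.9, 8.6]
width: 9.7
grasp_force: 30.0
t: 5.72
ee_pos: [602.4, -309.3, 63.4]
orientation: [-2.28, -2.148, 0.012]
ft_force: [-22.5, -7.8, 13.8]
width: 9.8
grasp_force: 30.0
```

```bash
python3 -m inch '[{"xyz":[0,-6,0],"rot":[0,0,0]},{"xyz":[0,-6,0],"rot":[0,0,0]},{"xyz":[0,-6,0],"rot":[0,0,0]},{"xyz":[0,-6,0],"rot":[0,0,0]},{"xyz":[0,-6,-2],"rot":[0,0,0]},{"xyz":[0,-6,-30],"rot":[0,0,0]},{"xyz":[0,-6,-70],"rot":[0,0,0]},{"xyz":[0,-6,-110],"rot":[0,0,0]}]' 40
python3 - <<'E'
from h import *
_,t=snap("top","top3.png"); m=ctrl.camera_model("top")
hsv=cv2.cvtColor(t,cv2.COLOR_BGR2HSV)
mk=((hsv[:,:,1]>90)&(hsv[:,:,0]<25)).astype(np.uint8); mk[:60]=0
for c in cv2.findContours(mk,0,2)[0]:
    if cv2.contourArea(c)>60: r=cv2.minAreaRect(c); print(r, cast(m,r[0],20)[0,:2].round(1))
rel([370,-20,150],85); rel([422,-20,150],85)
E
```

```text
t: 6.38
ee_pos: [601.8, -307.1, 173.7]
orientation: [-2.284, -2.152, 0.001]
ft_force: [0.0, -1.0, 1.2]
width: 59.6
grasp_force: 0.0
((361.5, 318.5), (23.0, 13.0), 90.0) [422.3 -19.6]
((375.5, 233.49998474121094), (13.293608665466309, 21.778892517089844), 8.130102157592773) [637.7 -57. ]
((358.5, 206.5), (1.0, 85.0), 90.0) [708.4 -13.8]
((474.8115234375, 256.97259521484375), (58.33369827270508, 191.61248779296875), 0.58463054895401) [ 580.  -308.5]
shift [ 275.1 -253.5   29.9] rot [ 0.005  0.011 -1.543] | at [ 606.4 -309.5  183.7] q6 -0.43 t 6.4 w 63.8 g 0.0 F [ 2.7 -1.3  6.8]
shift [ 278.2 -201.6   30.4] rot [ 0.005  0.011 -1.543] | at [ 606.4 -309.5  183.7] q6 -0.43 t 6.4 w 63.8 g 0.0 F [ 2.7 -1.3  6.8]
```

```bash
python3 -m inch '[{"xyz":[278,-203,0],"rot":[0,0,-1.5]},{"xyz":[278,-203,0],"rot":[0,0,-1.5]},{"xyz":[278,-203,0],"rot":[0,0,-1.5]},{"xyz":[278,-203,0],"rot":[0,0,-1.5]},{"xyz":[278,-203,0],"rot":[0,0,-1.5]},{"xyz":[278,-203,0],"rot":[0,0,-1.5]},{"xyz":[278,-203,0],"rot":[0,0,-1.5]},{"xyz":[278,-203,0],"rot":[0,0,-1.5]},{"xyz":[278,-203,0],"rot":[0,0,-1.5]},{"xyz":[278,-203,0],"rot":[0,0,-1.5]},{"xyz":[278,-203,0],"rot":[0,0,-1.5]},{"xyz":[278,-203,0],"rot":[0,0,-1.5]}]' 0
python3 -m inch '[{"xyz":[0,0,0],"rot":[0,0,-0.05]},{"xyz":[0,0,0],"rot":[0,0,-0.05]},{"xyz":[0,0,0],"rot":[0,0,-0.05]}]' 0
cat >> h.py <<'E'
def nut(im,m,z=20):
    hsv=cv2.cvtColor(im,cv2.COLOR_BGR2HSV)
    mk=((hsv[:,:,1]>90)&(hsv[:,:,0]<25)&(hsv[:,:,2]>70)).astype(np.uint8)
    mk=cv2.morphologyEx(mk,cv2.MORPH_OPEN,np.ones((5,5)))
    out=[]
    for c in cv2.findContours(mk,0,1)[0]:
        if cv2.contourArea(c)<250: continue
        P=cast(m,c.reshape(-1,2),z)[:,:2].astype(np.float32)
        r=cv2.minAreaRect(P); b=cv2.boxPoints(r); e=b[1]-b[0]; f=b[2]-b[1]
        d=e if np.linalg.norm(e)>np.linalg.norm(f) else f
        print("px",cv2.minAreaRect(c)[0],"c",np.round(r[0],1),"size",np.round(r[1],1),"long axis deg",round(np.rad2deg(np.arctan2(d[1],d[0]))%180,1))
E
python3 - <<'E'
from h import *
m,im=snap("wrist","w2.png"); nut(im,m); rel([422,-20,60],90)
E
```

```text
t: 7.43
ee_pos: [416.7, -17.4, 174.1]
orientation: [0.193, 3.134, 0.0]
ft_force: [-0.9, -0.4, -0.6]
width: 87.8
grasp_force: 0.0
t: 7.68
ee_pos: [416.6, -18.0, 173.9]
orientation: [0.129, 3.138, 0.0]
ft_force: [0.2, 0.5, -0.2]
width: 87.6
grasp_force: 0.0
px (296.2436218261719, 446.8636169433594) c [639.9 -55.6] size [32.3 64.4] long axis deg 162.3
px (319.0, 230.5) c [423.7 -19. ] size [36.  59.8] long axis deg 175.3
px (47.5, 246.0) c [ 420.7 -262.3] size [ 88.2 142. ] long axis deg 176.0
shift [ -5.6  -1.5 113.8] rot [ 0.     0.    -0.083] | at [416.5 -18.  173.8] q6 -1.56 t 7.7 w 87.7 g 0.0 F [-0.3 -0.5 -0.2]
```

View pics/w2.png

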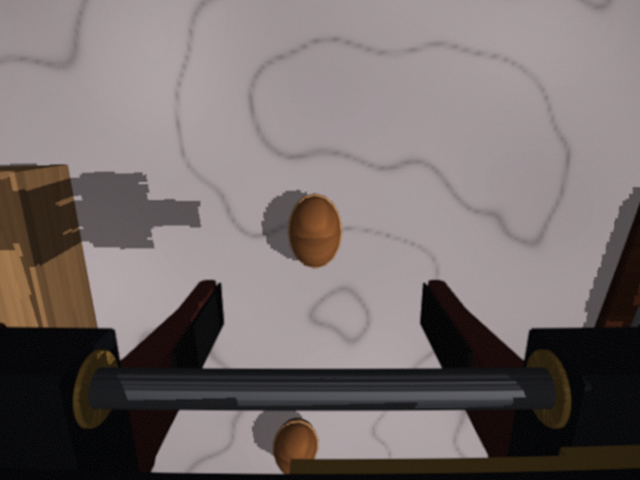

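The nut is centred at pixel (315,231) and lies along x, with nothing beside it. I'll grip it.

Run:
```python
from h import *
rel([423.4,-19.3,5],85.3)
```

```text
shift [ -6.9  -0.7 168.8] rot [ 0.  0. -0.] | at [416.5 -18.  173.8] q6 -1.56 t 7.7 w 87.7 g 0.0 F [-0.3 -0.5 -0.2]
```

```bash
python3 -m inch '[{"xyz":[-7,-1,40],"rot":[0,0,0]},{"xyz":[-7,-1,80],"rot":[0,0,0]},{"xyz":[-7,-1,120],"rot":[0,0,0]},{"xyz":[-7,-1,150],"rot":[0,0,0]},{"xyz":[-7,-1,165],"rot":[0,0,0]},{"xyz":[-7,-1,168],"rot":[0,0,0]},{"xyz":[-7,-1,168],"rot":[0,0,0]}]' 0
python3 -m inch '[{"xyz":[0,0,0],"rot":[0,0,0]},{"xyz":[0,0,0],"rot":[0,0,0]},{"xyz":[0,0,0],"rot":[0,0,0]},{"xyz":[0,0,0],"rot":[0,0,0]},{"xyz":[0,0,0],"rot":[0,0,0]},{"xyz":[0,0,0],"rot":[0,0,0]},{"xyz":[0,0,0],"rot":[0,0,0]},{"xyz":[0,0,0],"rot":[0,0,0]},{"xyz":[0,0,0],"rot":[0,0,0]},{"xyz":[0,0,0],"rot":[0,0,0]},{"xyz":[0,0,0],"rot":[0,0,0]}]' 255
python3 -m inch '[{"xyz":[0,0,-15],"rot":[0,0,0]},{"xyz":[0,0,-45],"rot":[0,0,0]},{"xyz":[0,0,-85],"rot":[0,0,0]},{"xyz":[0,0,-125],"rot":[0,0,0]},{"xyz":[0,0,-145],"rot":[0,0,0]},{"xyz":[0,0,-145],"rot":[0,0,0]},{"xyz":[0,0,-145],"rot":[0,0,0]}]'
python3 - <<'E'
from h import *
rel([474,320,150],-13.4);rel([450,326,150],-13.4)
E
```

```text
t: 8.32
ee_pos: [422.6, -19.7, 4.8]
orientation: [-0.128, -3.137, -0.0]
ft_force: [0.6, -0.8, -0.0]
width: 87.9
grasp_force: 0.0
t: 9.23
ee_pos: [423.3, -19.8, 5.9]
orientation: [0.127, 3.139, -0.0]
ft_force: [-0.9, -0.3, 5.3]
width: 40.3
grasp_force: 30.0
t: 9.82
ee_pos: [423.7, -19.8, 151.4]
orientation: [0.127, 3.136, -0.0]
ft_force: [-1.3, 0.8, -0.6]
width: 40.9
grasp_force: 3.0
shift [-22.7 342.7   1.5] rot [-0.002  0.002 -1.418] | at [423.7 -19.8 151.4] q6 -1.56 t 9.8 w 40.9 g 3.0 F [-1.3  0.8 -0.6]
shift [  1.7 346.7   1.4] rot [-0.002  0.002 -1.418] | at [423.7 -19.8 151.4] q6 -1.56 t 9.8 w 40.9 g 3.0 F [-1.3  0.8 -0.6]
```

```bash
python3 -m inch '[{"xyz":[0,0,0],"rot":[0,0,0]},{"xyz":[0,0,0],"rot":[0,0,0]},{"xyz":[0,0,0],"rot":[0,0,0]},{"xyz":[0,0,0],"rot":[0,0,0]}]' 255
python3 - <<'E'
from h import *
rel([474,320,190],-13.4)
E
```

```text
t: 10.15
ee_pos: [422.3, -19.7, 149.5]
orientation: [-0.127, -3.136, -0.0]
ft_force: [0.7, -0.1, -1.4]
width: 40.5
grasp_force: 29.9
shift [-24.  342.8 -40.6] rot [ 0.002 -0.002 -1.418] | at [422.3 -19.7 149.5] q6 -1.56 t 10.2 w 40.5 g 29.9 F [ 0.7 -0.1 -1.4]
```

```bash
python3 -m inch '[{"xyz":[-12,170,-40],"rot":[0,0,0.86]},{"xyz":[-12,170,-40],"rot":[0,0,0.86]},{"xyz":[-12,170,-40],"rot":[0,0,0.86]},{"xyz":[-12,170,-40],"rot":[0,0,0.86]},{"xyz":[-12,170,-40],"rot":[0,0,0.86]},{"xyz":[-12,170,-40],"rot":[0,0,0.86]},{"xyz":[-24,343,-40],"rot":[0,0,1.72]},{"xyz":[-24,343,-40],"rot":[0,0,1.72]},{"xyz":[-24,343,-40],"rot":[0,0,1.72]},{"xyz":[-24,343,-40],"rot":[0,0,1.72]},{"xyz":[-24,343,-40],"rot":[0,0,1.72]},{"xyz":[-24,343,-40],"rot":[0,0,1.72]}]'
python3 -m inch '[{"xyz":[0,0,0],"rot":[0,0,0]},{"xyz":[0,0,0],"rot":[0,0,0]},{"xyz":[0,0,0],"rot":[0,0,0]}]'
python3 - <<'E'
from h import *
m,im=snap("wrist","w3.png"); rel([474,320,16],-13.4)
E
```

```text
t: 11.15
ee_pos: [475.0, 323.9, 189.6]
orientation: [-2.121, -2.317, -0.0]
ft_force: [-0.2, -0.6, -1.5]
width: 40.3
grasp_force: 29.9
t: 11.4
ee_pos: [474.4, 319.4, 190.0]
orientation: [-2.114, -2.323, 0.002]
ft_force: [0.2, 0.0, -0.1]
width: 40.4
grasp_force: 29.9
shift [  0.7  -0.3 174.3] rot [-0.001  0.001  0.327] | at [474.5 319.4 190.3] q6 0.48 t 11.4 w 40.2 g 29.9 F [ 0.5  1.  -0.1]
```

View pics/w3.png

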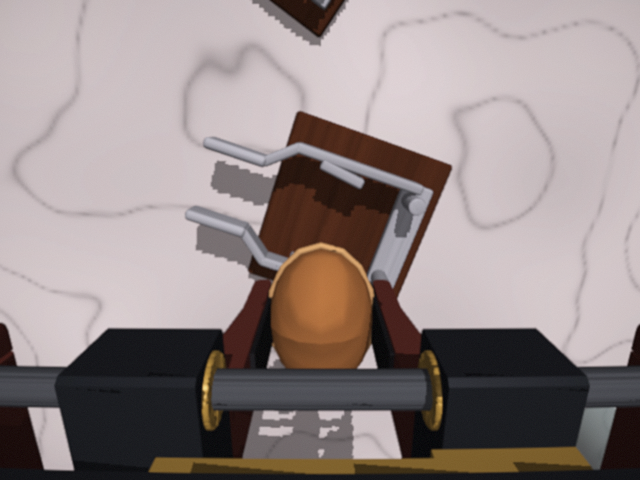

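The nut is held at (322,305). The large cracker's board corners are at (300,112), (451,166) and (250,270), and its grips run from (207,142) to (264,160) and from (190,213) to (243,230).

Run:
```python
from h import *
m=ctrl.camera_model("wrist")
an=lambda a,b:np.rad2deg(np.arctan2(*(b-a)[[1,0]])).round(2)
B=cast(m,[(300,112),(451,166),(250,270)],12)[:,:2]; print(B.round(1).tolist(),"y side",np.linalg.norm(B[0]-B[2]).round(1),"x side",np.linalg.norm(B[1]-B[0]).round(1),an(B[0],B[1]))
a=np.deg2rad(an(B[0],B[1])); ux=np.array([np.cos(a),np.sin(a)]); uy=np.array([-ux[1],ux[0]])
print("bay from FL corner",B[0]+50*ux-75*uy, "FR",B[1]-90*ux-75*uy)
G=cast(m,[(207,139),(264,158),(190,209),(243,228)],45)[:,:2]; print("grips",G.round(1).tolist(),G.mean(0),an(G[0],G[1]),an(G[2],G[3]),(G-B[0])@ux-50,(G-B[0])@uy+75)
```

```text
[[449.4, 406.5], [579.8, 375.3], [415.2, 266.3]] y side 144.4 x side 134.1 -13.47
bay from FL corner [480.56296057 321.95388472] FR [474.79770477 323.34131249]
grips [[383.3, 379.8], [426.8, 369.7], [371.0, 325.1], [413.2, 313.6]] [398.58010422 347.02933088] -13.13 -15.2 [-108.02735709  -63.40668728 -107.29133852  -63.54922763] [ 33.6062978   33.86822216 -22.4991155  -23.81981956]
```

```bash
python3 -m inch '[{"xyz":[2,0,20],"rot":[0,0,0.16]},{"xyz":[2,0,40],"rot":[0,0,0.327]},{"xyz":[2,0,60],"rot":[0,0,0.327]},{"xyz":[2,0,80],"rot":[0,0,0.327]},{"xyz":[2,0,80],"rot":[0,0,0.327]},{"xyz":[2,0,80],"rot":[0,0,0.327]},{"xyz":[2,0,80],"rot":[0,0,0.327]}]'
python3 - <<'E'
from h import *
rel([475.5,321.5,18],-13.4)
E
```

```text
t: 12.03
ee_pos: [475.2, 322.1, 111.6]
orientation: [2.467, 1.945, 0.001]
ft_force: [0.3, 0.4, -0.4]
width: 40.2
grasp_force: 29.9
shift [-0.6  0.4 93.6] rot [ 0.001 -0.001 -0.001] | at [475.2 322.1 111.6] q6 0.81 t 12.0 w 40.2 g 29.9 F [ 0.3  0.4 -0.4]
```

```bash
python3 -m inch '[{"xyz":[0,0,20],"rot":[0,0,0]},{"xyz":[0,0,40],"rot":[0,0,0]},{"xyz":[0,0,55],"rot":[0,0,0]},{"xyz":[0,0,65],"rot":[0,0,0]},{"xyz":[0,0,75],"rot":[0,0,0]},{"xyz":[0,0,80],"rot":[0,0,0]},{"xyz":[0,0,80],"rot":[0,0,0]}]'
python3 -m inch '[{"xyz":[0,0,5],"rot":[0,0,0]},{"xyz":[0,0,9],"rot":[0,0,0]},{"xyz":[0,0,12],"rot":[0,0,0]},{"xyz":[0,0,12],"rot":[0,0,0]}]'
```

```text
t: 12.62
ee_pos: [474.5, 322.1, 30.3]
orientation: [-2.467, -1.945, 0.001]
ft_force: [-0.7, 0.2, -0.7]
width: 40.2
grasp_force: 29.9
t: 12.95
ee_pos: [474.4, 322.1, 18.3]
orientation: [-2.467, -1.945, 0.001]
ft_force: [-1.0, 0.2, -1.0]
width: 40.1
grasp_force: 29.9
```

```bash
python3 -m inch '[{"xyz":[0,0,0],"rot":[0,0,0]},{"xyz":[0,0,0],"rot":[0,0,0]},{"xyz":[0,0,0],"rot":[0,0,0]},{"xyz":[0,0,0],"rot":[0,0,0]},{"xyz":[0,0,0],"rot":[0,0,0]}]' 81
python3 -m inch '[{"xyz":[0,0,-30],"rot":[0,0,0]},{"xyz":[0,0,-60],"rot":[0,0,0]},{"xyz":[0,20,-100],"rot":[0,0,0]},{"xyz":[0,20,-130],"rot":[0,0,0]},{"xyz":[0,20,-140],"rot":[0,0,0]},{"xyz":[0,20,-140],"rot":[0,0,0]}]'
python3 - <<'E'
from h import *
m,im=snap("wrist","w4.png"); rel([396.5,342,25],76.6)
E
```

```text
t: 13.37
ee_pos: [474.7, 322.3, 18.9]
orientation: [2.467, 1.945, 0.0]
ft_force: [-0.9, 0.4, -0.4]
width: 60.2
grasp_force: 0.0
t: 13.87
ee_pos: [495.8, 318.5, 161.9]
orientation: [2.467, 1.944, 0.01]
ft_force: [-0.0, 0.8, 0.0]
width: 59.9
grasp_force: 0.0
shift [   0.5 -101.   134.4] rot [-0.    -0.003  1.569] | at [494.4 317.8 159.6] q6 0.79 t 13.9 w 59.8 g 0.0 F [ 0.3 -0.8  0.4]
```

View pics/w4.png

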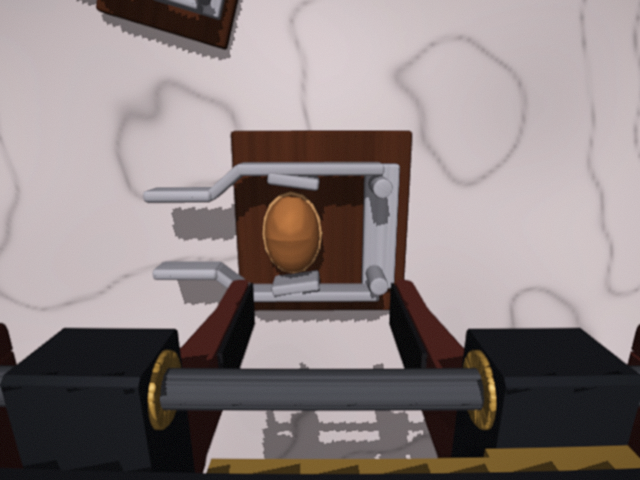

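The nut sits between the jaws, centred at (292,233), with about 8 px of gap at each end. The grips are at (180,192) and (187,267).

Run:
```python
from h import *
m=ctrl.camera_model("wrist")
G=cast(m,[(147,192),(210,192),(155,267),(217,267)],45)[:,:2]; print("grips",G.round(1).tolist(),G.mean(0))
print("nut",cast(m,[(292,233)],35))
c=G.mean(0); rel([c[0],c[1],150],76.6); rel([396.5,342,150],76.6)
```

```text
grips [[383.9, 379.2], [427.1, 368.7], [370.4, 325.4], [415.2, 314.7]] [399.16871275 346.99761986]
nut [[473.97556285 324.41057643  35.        ]]
shift [  6.1 -99.4   9.4] rot [-0.    -0.003  1.569] | at [494.4 317.8 159.6] q6 0.79 t 13.9 w 59.8 g 0.0 F [ 0.3 -0.8  0.4]
shift [   0.7 -100.8    9.4] rot [-0.    -0.003  1.569] | at [494.4 317.8 159.6] q6 0.79 t 13.9 w 59.8 g 0.0 F [ 0.3 -0.8  0.4]
```

```bash
python3 -m inch '[{"xyz":[3,-100,10],"rot":[0,0,-1.57]},{"xyz":[3,-100,10],"rot":[0,0,-1.57]},{"xyz":[3,-100,10],"rot":[0,0,-1.57]},{"xyz":[3,-100,10],"rot":[0,0,-1.57]},{"xyz":[3,-100,10],"rot":[0,0,-1.57]},{"xyz":[3,-100,10],"rot":[0,0,-1.57]},{"xyz":[3,-100,10],"rot":[0,0,-1.57]},{"xyz":[3,-100,10],"rot":[0,0,-1.57]},{"xyz":[3,-100,10],"rot":[0,0,-1.57]},{"xyz":[3,-100,10],"rot":[0,0,-1.57]},{"xyz":[3,-100,10],"rot":[0,0,-1.57]},{"xyz":[3,-100,10],"rot":[0,0,-1.57]}]' 0
python3 -m inch '[{"xyz":[0,0,0],"rot":[0,0,-0.07]},{"xyz":[0,0,0],"rot":[0,0,-0.07]},{"xyz":[0,0,0],"rot":[0,0,-0.07]},{"xyz":[0,0,0],"rot":[0,0,-0.07]}]'
python3 - <<'E'
from h import *
rel([398,343.5,22],76.6)
E
```

```text
t: 14.92
ee_pos: [395.7, 342.7, 146.1]
orientation: [-0.469, -3.103, 0.005]
ft_force: [-0.1, -0.0, 0.2]
width: 87.6
grasp_force: 0.0
t: 15.25
ee_pos: [396.7, 343.3, 147.4]
orientation: [-0.374, -3.118, 0.003]
ft_force: [0.7, 0.3, -0.2]
width: 87.7
grasp_force: 0.0
shift [ -1.4   0.7 125.4] rot [-0.002 -0.001 -0.005] | at [396.7 343.3 147.4] q6 -0.64 t 15.2 w 87.7 g 0.0 F [ 0.7  0.3 -0.2]
```

```bash
python3 -m inch '[{"xyz":[-1,0,30],"rot":[0,0,0]},{"xyz":[-1,0,60],"rot":[0,0,0]},{"xyz":[-1,0,80],"rot":[0,0,0]},{"xyz":[-1,0,95],"rot":[0,0,0]},{"xyz":[-1,0,110],"rot":[0,0,0]},{"xyz":[-1,0,120],"rot":[0,0,0]},{"xyz":[-1,0,125],"rot":[0,0,0]},{"xyz":[-1,0,125],"rot":[0,0,0]}]'
python3 -m inch '[{"xyz":[0,0,0],"rot":[0,0,0]},{"xyz":[0,0,0],"rot":[0,0,0]},{"xyz":[0,0,0],"rot":[0,0,0]},{"xyz":[0,0,0],"rot":[0,0,0]},{"xyz":[0,0,0],"rot":[0,0,0]},{"xyz":[0,0,0],"rot":[0,0,0]},{"xyz":[0,0,0],"rot":[0,0,0]},{"xyz":[0,0,0],"rot":[0,0,0]}]' 200
python3 -m inch '[{"xyz":[0,0,0],"rot":[0,0,0]},{"xyz":[0,0,0],"rot":[0,0,0]},{"xyz":[0,0,0],"rot":[0,0,0]},{"xyz":[0,0,0],"rot":[0,0,0]},{"xyz":[0,0,0],"rot":[0,0,0]},{"xyz":[0,0,0],"rot":[0,0,0]}]'
```

```text
t: 15.92
ee_pos: [397.8, 343.1, 22.6]
orientation: [-0.372, -3.118, 0.002]
ft_force: [-0.2, 0.9, 0.4]
width: 88.1
grasp_force: 0.0
t: 16.58
ee_pos: [399.2, 343.9, 24.0]
orientation: [0.371, 3.118, 0.001]
ft_force: [4.1, -1.1, 2.1]
width: 37.9
grasp_force: 14.9
t: 17.08
ee_pos: [398.9, 342.7, 23.8]
orientation: [0.371, 3.119, -0.002]
ft_force: [5.5, -8.0, 4.0]
width: 21.3
grasp_force: 29.0
```

Width 21 mm is below the 25 mm cracking point. I'll open, lift, and go above the nut.

```bash
python3 -m inch '[{"xyz":[0,0,0],"rot":[0,0,0]},{"xyz":[0,0,0],"rot":[0,0,0]},{"xyz":[0,0,0],"rot":[0,0,0]},{"xyz":[0,0,0],"rot":[0,0,0]},{"xyz":[0,0,0],"rot":[0,0,0]},{"xyz":[0,0,0],"rot":[0,0,0]},{"xyz":[0,0,0],"rot":[0,0,0]},{"xyz":[0,0,0],"rot":[0,0,0]},{"xyz":[0,0,0],"rot":[0,0,0]},{"xyz":[0,0,0],"rot":[0,0,0]},{"xyz":[0,0,-15],"rot":[0,0,0]},{"xyz":[0,0,-40],"rot":[0,0,0]}]' 0
python3 - <<'E'
from h import *
rel([494,318,150],-13.4)
E
```

```text
t: 18.08
ee_pos: [397.2, 342.5, 62.2]
orientation: [-0.371, -3.117, 0.005]
ft_force: [0.5, -0.0, 0.5]
width: 87.4
grasp_force: 0.0
shift [-99.6  -1.4 -88.1] rot [-5.000e-03  1.000e-03  1.568e+00] | at [397.2 342.5  62.2] q6 -0.65 t 18.1 w 87.4 g 0.0 F [ 0.5 -0.   0.5]
```

```bash
python3 -m inch '[{"xyz":[0,0,-40],"rot":[0,0,0]},{"xyz":[-20,0,-80],"rot":[0,0,0.2]},{"xyz":[-100,-1,-88],"rot":[0,0,1.568]},{"xyz":[-100,-1,-88],"rot":[0,0,1.568]},{"xyz":[-100,-1,-88],"rot":[0,0,1.568]},{"xyz":[-100,-1,-88],"rot":[0,0,1.568]},{"xyz":[-100,-1,-88],"rot":[0,0,1.568]},{"xyz":[-100,-1,-88],"rot":[0,0,1.568]},{"xyz":[-100,-1,-88],"rot":[0,0,1.568]},{"xyz":[-100,-1,-88],"rot":[0,0,1.568]},{"xyz":[-100,-1,-88],"rot":[0,0,1.568]},{"xyz":[-100,-1,-88],"rot":[0,0,1.568]}]' 75
python3 -m inch '[{"xyz":[0,0,0],"rot":[0,0,0.33]},{"xyz":[0,0,0],"rot":[0,0,0.33]},{"xyz":[0,0,0],"rot":[0,0,0.33]},{"xyz":[0,0,0],"rot":[0,0,0.33]}]'
python3 - <<'E'
from h import *
m,im=snap("wrist","w5.png"); rel([474.5,322,18],-13.4)
cv2.imwrite("pics/c5.png",cv2.resize(im[100:320,120:440],(640,440),interpolation=cv2.INTER_CUBIC))
E
```

```text
t: 19.08
ee_pos: [495.6, 319.1, 151.7]
orientation: [2.273, 2.168, 0.0]
ft_force: [0.7, -0.2, 0.3]
width: 62.0
grasp_force: 0.0
t: 19.42
ee_pos: [495.6, 319.1, 151.7]
orientation: [2.595, 1.77, 0.0]
ft_force: [-0.5, -0.5, -0.2]
width: 62.0
grasp_force: 0.0
shift [ -4.9 -20.7 133.7] rot [ 0.    -0.    -0.135] | at [495.5 319.1 151.7] q6 0.92 t 19.5 w 62.0 g 0.0 F [-0.5 -0.   0.3]
```

View pics/c5.png

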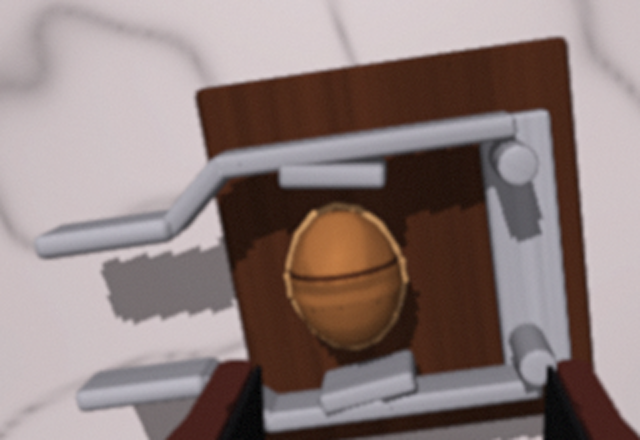

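The crack line is visible round the nut at crop (342,273), and the jaws are open again. The nut's centre is at full-image (293.5,238.5).

Run:
```python
from h import *
m=ctrl.camera_model("wrist"); p=cast(m,[(293.5,238.5)],34)[0]; print(p)
rel([(p[0]+474.5)/2,(p[1]-2+322)/2,18],-13.4)
```

```text
[476.37469153 325.68599115  34.        ]
shift [ -3.8 -20.1 133.7] rot [ 0.    -0.    -0.135] | at [495.5 319.1 151.7] q6 0.92 t 19.5 w 62.0 g 0.0 F [-0.5 -0.   0.3]
```

```bash
python3 -m inch '[{"xyz":[-4,-10,20],"rot":[0,0,-0.135]},{"xyz":[-4,-20,40],"rot":[0,0,-0.135]},{"xyz":[-4,-20,60],"rot":[0,0,-0.135]},{"xyz":[-4,-20,80],"rot":[0,0,-0.135]},{"xyz":[-4,-20,100],"rot":[0,0,-0.135]},{"xyz":[-4,-20,115],"rot":[0,0,-0.135]},{"xyz":[-4,-20,125],"rot":[0,0,-0.135]},{"xyz":[-4,-20,132],"rot":[0,0,-0.135]},{"xyz":[-4,-20,132],"rot":[0,0,-0.135]}]' 75
python3 -m inch '[{"xyz":[0,0,0],"rot":[0,0,0]},{"xyz":[0,0,0],"rot":[0,0,0]},{"xyz":[0,0,0],"rot":[0,0,0]},{"xyz":[0,0,0],"rot":[0,0,0]},{"xyz":[0,0,0],"rot":[0,0,0]},{"xyz":[0,0,0],"rot":[0,0,0]}]' 255
python3 -m inch '[{"xyz":[0,0,-20],"rot":[0,0,0]},{"xyz":[0,0,-50],"rot":[0,0,0]},{"xyz":[0,0,-85],"rot":[0,0,0]},{"xyz":[0,0,-120],"rot":[0,0,0]},{"xyz":[0,0,-150],"rot":[0,0,0]},{"xyz":[0,0,-150],"rot":[0,0,0]},{"xyz":[0,0,-150],"rot":[0,0,0]}]'
python3 - <<'E'
from h import *
a=np.deg2rad(-3.8); u=np.array([np.cos(a),np.sin(a)]); c=np.array([472.7,-295])-80*u; print(c)
rel([*c,170],-3.8)
E
```

```text
t: 20.22
ee_pos: [474.8, 322.3, 18.6]
orientation: [-2.466, -1.946, 0.003]
ft_force: [-1.0, 1.0, 0.2]
width: 61.8
grasp_force: 0.0
t: 20.72
ee_pos: [475.9, 323.0, 20.5]
orientation: [2.467, 1.945, 0.002]
ft_force: [-0.3, -1.3, 7.0]
width: 40.5
grasp_force: 30.0
t: 21.3
ee_pos: [476.3, 323.3, 171.6]
orientation: [2.467, 1.944, 0.007]
ft_force: [-0.2, 0.4, -1.0]
width: 40.4
grasp_force: 30.0
[ 392.87588254 -289.69808797]
shift [-6.155e+02  6.210e+01 -1.000e-01] rot [ 0.003 -0.003 -0.17 ] | at [476.3 323.3 171.6] q6 0.81 t 21.3 w 40.4 g 30.0 F [-0.2  0.4 -1. ]
```

```bash
python3 - <<'E'
from h import *
rel([412.8,-291.5,150],-3.8)
E
python3 -m inch '[{"xyz":[-300,30,0],"rot":[0,0,0]},{"xyz":[-300,30,0],"rot":[0,0,0]},{"xyz":[-300,30,0],"rot":[0,0,0]},{"xyz":[-300,30,0],"rot":[0,0,0]},{"xyz":[-300,30,0],"rot":[0,0,0]},{"xyz":[-300,30,0],"rot":[0,0,0]},{"xyz":[-300,30,0],"rot":[0,0,0]},{"xyz":[-300,30,0],"rot":[0,0,0]}]'
python3 - <<'E'
from h import *
rel([412.8,-291.5,150],-3.8)
E
```

```text
shift [-612.7   81.9   20. ] rot [ 0.003 -0.003 -0.17 ] | at [476.3 323.3 171.6] q6 0.81 t 21.3 w 40.4 g 30.0 F [-0.2  0.4 -1. ]
t: 21.97
ee_pos: [431.6, 19.9, 168.1]
orientation: [-2.469, -1.94, 0.006]
ft_force: [0.1, 0.5, -0.5]
width: 40.3
grasp_force: 30.0
shift [-307.    55.5   18.5] rot [-0.004  0.002 -0.173] | at [431.6  19.9 168.1] q6 0.26 t 22.0 w 40.3 g 30.0 F [ 0.1  0.5 -0.5]
```

```bash
python3 -m inch '[{"xyz":[-307,55,18],"rot":[0,0,-0.17]},{"xyz":[-307,55,18],"rot":[0,0,-0.17]},{"xyz":[-307,55,18],"rot":[0,0,-0.17]},{"xyz":[-307,55,18],"rot":[0,0,-0.17]},{"xyz":[-307,55,18],"rot":[0,0,-0.17]},{"xyz":[-307,55,18],"rot":[0,0,-0.17]},{"xyz":[-307,55,18],"rot":[0,0,-0.17]},{"xyz":[-307,55,18],"rot":[0,0,-0.17]},{"xyz":[-307,55,18],"rot":[0,0,-0.17]},{"xyz":[-307,55,18],"rot":[0,0,-0.17]},{"xyz":[-307,55,18],"rot":[0,0,-0.17]}]'
python3 - <<'E'
from h import *
rel([412.8,-291.5,13],-3.8); m,im=snap("wrist","w6.png")
E
```

```text
t: 22.88
ee_pos: [415.3, -286.2, 150.4]
orientation: [-2.292, -2.145, 0.0]
ft_force: [0.6, 0.5, -0.5]
width: 40.5
grasp_force: 30.0
shift [ -5.7  -1.8 137.4] rot [-0.002 -0.002 -0.   ] | at [ 415.3 -286.2  150.4] q6 -0.56 t 22.9 w 40.5 g 30.0 F [ 0.6  0.5 -0.5]
```

View pics/w6.png

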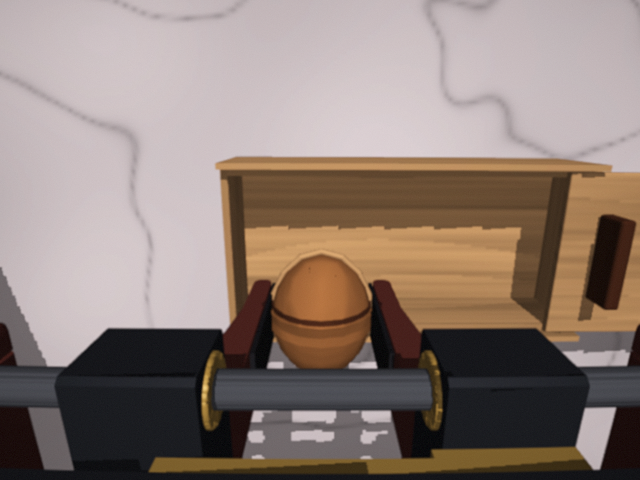

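The nut is held over the open box and shows its crack line. The box interior spans px (240–550, 172–330). I'll lower it.

```bash
python3 -m inch '[{"xyz":[-5,-2,25],"rot":[0,0,0]},{"xyz":[-5,-2,50],"rot":[0,0,0]},{"xyz":[-5,-2,75],"rot":[0,0,0]},{"xyz":[-5,-2,95],"rot":[0,0,0]},{"xyz":[-5,-2,110],"rot":[0,0,0]},{"xyz":[-5,-2,122],"rot":[0,0,0]},{"xyz":[-5,-2,130],"rot":[0,0,0]},{"xyz":[-5,-2,135],"rot":[0,0,0]},{"xyz":[-5,-2,135],"rot":[0,0,0]}]'
python3 -m inch '[{"xyz":[0,0,0],"rot":[0,0,0]},{"xyz":[0,0,0],"rot":[0,0,0]},{"xyz":[0,0,0],"rot":[0,0,0]},{"xyz":[0,0,0],"rot":[0,0,0]},{"xyz":[0,0,-30],"rot":[0,0,0]},{"xyz":[0,0,-70],"rot":[0,0,0]},{"xyz":[0,0,-110],"rot":[0,0,0]},{"xyz":[0,0,-140],"rot":[0,0,0]},{"xyz":[0,0,-140],"rot":[0,0,0]},{"xyz":[0,0,-140],"rot":[0,0,0]}]' 90
python3 - <<'E'
from h import *
m,im=snap("wrist","w7.png"); nut(im,m,25)
mt,t=snap("top","top7.png"); nut(t,mt); rel([630,-57,175],72)
E
```

```text
t: 23.68
ee_pos: [413.7, -291.5, 16.1]
orientation: [-2.292, -2.147, 0.0]
ft_force: [-0.5, -0.3, -0.8]
width: 40.6
grasp_force: 30.0
t: 24.52
ee_pos: [414.8, -293.1, 158.8]
orientation: [2.29, 2.144, 0.001]
ft_force: [-0.2, -0.2, -0.2]
width: 56.7
grasp_force: 0.0
px (244.0, 462.5) c [ 329.5 -509. ] size [10.6 82.6] long axis deg 176.9
px (467.89794921875, 460.30657958984375) c [ 541.7 -522.3] size [ 27.7 311.7] long axis deg 176.0
px (480.3395690917969, 390.6280212402344) c [ 545.2 -446.7] size [11.4 78.4] long axis deg 96.9
px (163.28048706054688, 389.4756164550781) c [ 269.  -426.7] size [80.4 12. ] long axis deg 74.4
px (428.5, 236.5) c [ 510.6 -308.2] size [143.9 341.5] long axis deg 176.2
px (479.5, 256.5) c [ 589.  -320.6] size [119.6 485.5] long axis deg 177.4
px (267.52392578125, 34.360450744628906) c [1192.4  234.1] size [ 33.4 184.8] long axis deg 92.8
px (579.5, 32.5) c [1208.  -623.9] size [ 69.1 329.4] long axis deg 90.2
px (52.5894889831543, 23.931907653808594) c [1210.   819.4] size [ 71.1 264.8] long axis deg 95.7
px (605.5, 12.5) c [1268.7 -700.4] size [ 45.7 183.8] long axis deg 90.2
px (488.0, 23.0) c [1235.3 -373.2] size [121.3 552.8] long axis deg 90.5
px (327.0, 20.0) c [1238.8   70.9] size [121.2 498.9] long axis deg 91.0
px (179.5, 19.5) c [1232.6  475.4] size [118.  466.1] long axis deg 91.2
px (35.0, 5.5) c [1263.7  873.3] size [ 33.3 188.7] long axis deg 91.8
shift [248.7 200.8 -18.8] rot [-0.000e+00 -1.000e-03 -1.323e+00] | at [ 413.2 -291.9  156.2] q6 -0.57 t 24.6 w 56.7 g 0.0 F [-1.2  1.   0.3]
```

```bash
python3 -m inch '[{"xyz":[249,201,-19],"rot":[0,0,-1.323]},{"xyz":[249,201,-19],"rot":[0,0,-1.323]},{"xyz":[249,201,-19],"rot":[0,0,-1.323]},{"xyz":[249,201,-19],"rot":[0,0,-1.323]},{"xyz":[249,201,-19],"rot":[0,0,-1.323]},{"xyz":[249,201,-19],"rot":[0,0,-1.323]},{"xyz":[249,201,-19],"rot":[0,0,-1.323]},{"xyz":[249,201,-19],"rot":[0,0,-1.323]},{"xyz":[249,201,-19],"rot":[0,0,-1.323]},{"xyz":[249,201,-19],"rot":[0,0,-1.323]},{"xyz":[249,201,-19],"rot":[0,0,-1.323]},{"xyz":[249,201,-19],"rot":[0,0,-1.323]}]' 0
python3 -m inch '[{"xyz":[0,0,0],"rot":[0,0,0]},{"xyz":[0,0,0],"rot":[0,0,0]}]'
python3 - <<'E'
from h import *
m,im=snap("wrist","w8.png"); nut(im,m); rel([638,-57,5],72)
E
```

```text
t: 25.62
ee_pos: [629.6, -56.5, 173.0]
orientation: [-0.485, -3.1, 0.0]
ft_force: [-0.8, -0.4, -0.1]
width: 87.8
grasp_force: 0.0
t: 25.78
ee_pos: [630.1, -57.1, 174.4]
orientation: [-0.494, -3.1, 0.0]
ft_force: [0.4, 0.5, -0.1]
width: 87.7
grasp_force: 0.0
px (88.78713989257812, 384.024658203125) c [ 709.6 -310.3] size [24.9 85.9] long axis deg 138.7
px (352.50933837890625, 303.0304260253906) c [705.6 -53.2] size [  7.1 137.5] long axis deg 90.5
px (473.63348388671875, 265.4270324707031) c [704.6  54.8] size [ 7.1 74.1] long axis deg 90.5
px (393.094970703125, 278.8036193847656) c [695.  -15.2] size [  7.6 214.5] long axis deg 90.5
px (322.0, 231.5) c [637.7 -57.4] size [36.2 59.9] long axis deg 161.9
px (51.49999237060547, 163.49996948242188) c [ 532.4 -251.9] size [ 87.5 261.7] long axis deg 150.5
shift [ -7.5   2.6 169.7] rot [-0.    -0.001 -0.002] | at [630.3 -57.1 174.7] q6 -1.36 t 25.8 w 87.8 g 0.0 F [ 0.2  0.1 -0.1]
```

View pics/w8.png

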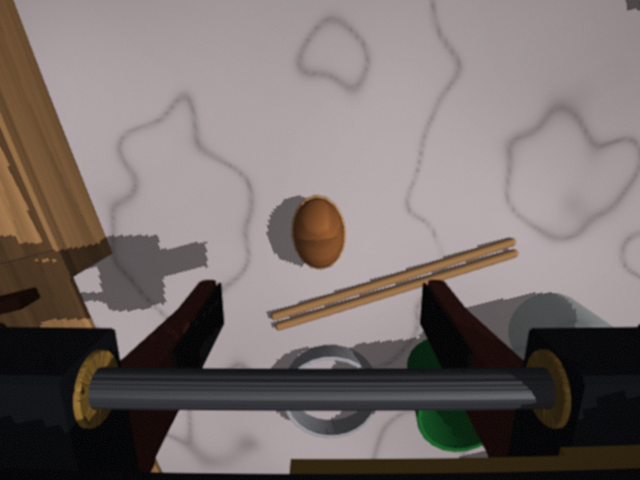

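Run:
```python
from h import *
a=cv2.imread("pics/w7.png"); b=cv2.imread("pics/top7.png")
cv2.imwrite("pics/cc.png",np.hstack([cv2.resize(a,(400,300)),cv2.resize(b[200:380,300:540],(400,300))]))
```

```text
(no output)
```

View pics/cc.png

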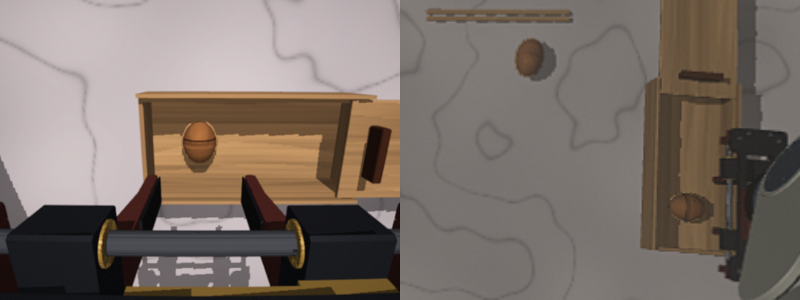

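Nut 1 lies cracked in the box, in the left part of the composite at (200,143). Nut 2 is whole at (318,231), and the chopsticks stay clear of the fingers. I'll pick it.

```bash
python3 -m inch '[{"xyz":[-7,3,40],"rot":[0,0,0]},{"xyz":[-7,3,80],"rot":[0,0,0]},{"xyz":[-7,3,120],"rot":[0,0,0]},{"xyz":[-7,3,150],"rot":[0,0,0]},{"xyz":[-7,3,165],"rot":[0,0,0]},{"xyz":[-7,3,169],"rot":[0,0,0]},{"xyz":[-7,3,169],"rot":[0,0,0]}]' 0
python3 -m inch '[{"xyz":[0,0,0],"rot":[0,0,0]},{"xyz":[0,0,0],"rot":[0,0,0]},{"xyz":[0,0,0],"rot":[0,0,0]},{"xyz":[0,0,0],"rot":[0,0,0]},{"xyz":[0,0,0],"rot":[0,0,0]},{"xyz":[0,0,0],"rot":[0,0,0]},{"xyz":[0,0,0],"rot":[0,0,0]},{"xyz":[0,0,0],"rot":[0,0,0]},{"xyz":[0,0,0],"rot":[0,0,0]},{"xyz":[0,0,0],"rot":[0,0,0]},{"xyz":[0,0,0],"rot":[0,0,0]}]' 255
python3 -m inch '[{"xyz":[0,0,-15],"rot":[0,0,0]},{"xyz":[0,0,-45],"rot":[0,0,0]},{"xyz":[0,0,-85],"rot":[0,0,0]},{"xyz":[0,0,-125],"rot":[0,0,0]},{"xyz":[0,0,-145],"rot":[0,0,0]},{"xyz":[0,0,-145],"rot":[0,0,0]},{"xyz":[0,0,-145],"rot":[0,0,0]}]'
python3 - <<'E'
from h import *
rel([475,322,150],-13.4)
E
```

```text
t: 26.42
ee_pos: [638.0, -56.4, 6.1]
orientation: [-0.492, -3.101, 0.0]
ft_force: [-0.6, 1.2, -0.6]
width: 87.8
grasp_force: 0.0
t: 27.33
ee_pos: [638.4, -56.4, 6.9]
orientation: [0.491, 3.103, -0.0]
ft_force: [-1.2, 0.0, 4.5]
width: 39.6
grasp_force: 30.0
t: 27.92
ee_pos: [639.1, -56.3, 153.6]
orientation: [0.49, 3.1, 0.0]
ft_force: [0.4, 1.8, -1.2]
width: 40.0
grasp_force: 30.0
shift [272.8 309.2   3. ] rot [0.003 0.002 1.491] | at [639.1 -56.3 153.6] q6 -1.36 t 27.9 w 40.0 g 30.0 F [ 0.4  1.8 -1.2]
```

```bash
python3 -m inch '[{"xyz":[273,309,0],"rot":[0,0,1.491]},{"xyz":[273,309,0],"rot":[0,0,1.491]},{"xyz":[273,309,0],"rot":[0,0,1.491]},{"xyz":[273,309,0],"rot":[0,0,1.491]},{"xyz":[273,309,0],"rot":[0,0,1.491]},{"xyz":[273,309,0],"rot":[0,0,1.491]},{"xyz":[273,309,0],"rot":[0,0,1.491]},{"xyz":[273,309,0],"rot":[0,0,1.491]},{"xyz":[273,309,0],"rot":[0,0,1.491]},{"xyz":[273,309,0],"rot":[0,0,1.491]},{"xyz":[273,309,0],"rot":[0,0,1.491]},{"xyz":[273,309,0],"rot":[0,0,1.491]}]'
python3 -m inch '[{"xyz":[0,0,0],"rot":[0,0,0]},{"xyz":[0,0,0],"rot":[0,0,0]},{"xyz":[0,0,0],"rot":[0,0,0]}]'
python3 - <<'E'
from h import *
rel([475,321.5,19],-13.4)
E
```

```text
t: 28.92
ee_pos: [471.0, 324.6, 149.7]
orientation: [-2.408, -2.016, 0.005]
ft_force: [-0.0, -0.4, -0.4]
width: 40.2
grasp_force: 30.0
t: 29.17
ee_pos: [473.6, 320.9, 150.6]
orientation: [-2.404, -2.022, 0.003]
ft_force: [-0.8, -0.5, -0.9]
width: 39.9
grasp_force: 30.0
shift [  1.    1.5 131.6] rot [-0.001  0.002  0.062] | at [473.6 320.9 150.6] q6 0.75 t 29.2 w 39.9 g 30.0 F [-0.8 -0.5 -0.9]
```

```bash
python3 -m inch '[{"xyz":[1,1,15],"rot":[0,0,0.062]},{"xyz":[1,1,35],"rot":[0,0,0.062]},{"xyz":[1,1,55],"rot":[0,0,0.062]},{"xyz":[1,1,75],"rot":[0,0,0.062]},{"xyz":[1,1,95],"rot":[0,0,0.062]},{"xyz":[1,1,110],"rot":[0,0,0.062]},{"xyz":[1,1,120],"rot":[0,0,0.062]},{"xyz":[1,1,126],"rot":[0,0,0.062]},{"xyz":[1,1,131],"rot":[0,0,0.062]},{"xyz":[1,1,131],"rot":[0,0,0.062]}]'
python3 -m inch '[{"xyz":[0,0,0],"rot":[0,0,0]},{"xyz":[0,0,0],"rot":[0,0,0]},{"xyz":[0,0,0],"rot":[0,0,0]},{"xyz":[0,0,0],"rot":[0,0,0]},{"xyz":[0,0,0],"rot":[0,0,0]}]' 81
python3 -m inch '[{"xyz":[0,0,-30],"rot":[0,0,0]},{"xyz":[0,0,-60],"rot":[0,0,0]},{"xyz":[0,20,-100],"rot":[0,0,0]},{"xyz":[0,20,-130],"rot":[0,0,0]},{"xyz":[0,20,-140],"rot":[0,0,0]},{"xyz":[0,20,-140],"rot":[0,0,0]}]'
python3 - <<'E'
from h import *
m,im=snap("wrist","w9.png"); rel([398,343.5,150],76.6)
cv2.imwrite("pics/c9.png",im[100:320,100:440])
E
```

```text
t: 30.0
ee_pos: [475.2, 322.2, 20.2]
orientation: [-2.468, -1.944, 0.001]
ft_force: [-1.0, -0.2, -0.9]
width: 40.2
grasp_force: 30.0
t: 30.42
ee_pos: [475.4, 322.9, 21.2]
orientation: [2.468, 1.944, 0.001]
ft_force: [-0.4, -0.0, 0.6]
width: 60.2
grasp_force: 0.0
t: 30.92
ee_pos: [496.4, 319.0, 164.0]
orientation: [2.468, 1.943, 0.01]
ft_force: [-0.7, 0.1, -0.5]
width: 60.1
grasp_force: 0.0
shift [   1.8 -100.2   11.5] rot [-0.    -0.003  1.568] | at [495.  318.2 161.7] q6 0.79 t 31.0 w 60.2 g 0.0 F [ 0.1 -0.3 -0.5]
```

View pics/c9.png

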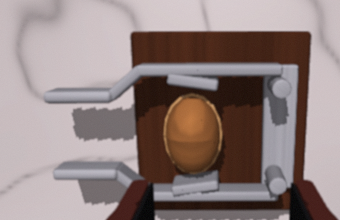

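Nut 2 lies in the bay at crop (193,134), along the bay with gaps at both jaws. I'll squeeze as before.

```bash
python3 -m inch '[{"xyz":[2,-100,12],"rot":[0,0,-1.57]},{"xyz":[2,-100,12],"rot":[0,0,-1.57]},{"xyz":[2,-100,12],"rot":[0,0,-1.57]},{"xyz":[2,-100,12],"rot":[0,0,-1.57]},{"xyz":[2,-100,12],"rot":[0,0,-1.57]},{"xyz":[2,-100,12],"rot":[0,0,-1.57]},{"xyz":[2,-100,12],"rot":[0,0,-1.57]},{"xyz":[2,-100,12],"rot":[0,0,-1.57]},{"xyz":[2,-100,12],"rot":[0,0,-1.57]},{"xyz":[2,-100,12],"rot":[0,0,-1.57]},{"xyz":[2,-100,12],"rot":[0,0,-1.57]},{"xyz":[2,-100,12],"rot":[0,0,-1.57]}]' 0
python3 -m inch '[{"xyz":[0,0,0],"rot":[0,0,-0.07]},{"xyz":[0,0,0],"rot":[0,0,-0.07]},{"xyz":[0,0,0],"rot":[0,0,-0.07]},{"xyz":[0,0,0],"rot":[0,0,-0.07]}]'
python3 - <<'E'
from h import *
rel([398,343,22],76.6)
E
```

```text
t: 31.97
ee_pos: [396.1, 342.3, 146.1]
orientation: [-0.471, -3.103, 0.005]
ft_force: [1.1, -0.0, -0.3]
width: 88.1
grasp_force: 0.0
t: 32.3
ee_pos: [397.1, 342.9, 147.5]
orientation: [-0.375, -3.118, 0.003]
ft_force: [-0.1, -0.2, 0.0]
width: 88.1
grasp_force: 0.0
shift [ -1.    0.6 125.5] rot [-0.002 -0.001 -0.006] | at [397.1 342.9 147.5] q6 -0.64 t 32.3 w 88.1 g 0.0 F [-0.1 -0.2  0. ]
```

```bash
python3 -m inch '[{"xyz":[-1,0,30],"rot":[0,0,0]},{"xyz":[-1,0,60],"rot":[0,0,0]},{"xyz":[-1,0,80],"rot":[0,0,0]},{"xyz":[-1,0,95],"rot":[0,0,0]},{"xyz":[-1,0,110],"rot":[0,0,0]},{"xyz":[-1,0,120],"rot":[0,0,0]},{"xyz":[-1,0,125],"rot":[0,0,0]},{"xyz":[-1,0,125],"rot":[0,0,0]}]'
python3 -m inch '[{"xyz":[0,0,0],"rot":[0,0,0]},{"xyz":[0,0,0],"rot":[0,0,0]},{"xyz":[0,0,0],"rot":[0,0,0]},{"xyz":[0,0,0],"rot":[0,0,0]},{"xyz":[0,0,0],"rot":[0,0,0]},{"xyz":[0,0,0],"rot":[0,0,0]},{"xyz":[0,0,0],"rot":[0,0,0]},{"xyz":[0,0,0],"rot":[0,0,0]}]' 200
python3 -m inch '[{"xyz":[0,0,0],"rot":[0,0,0]},{"xyz":[0,0,0],"rot":[0,0,0]},{"xyz":[0,0,0],"rot":[0,0,0]},{"xyz":[0,0,0],"rot":[0,0,0]},{"xyz":[0,0,0],"rot":[0,0,0]},{"xyz":[0,0,0],"rot":[0,0,0]}]'
python3 -m inch '[{"xyz":[0,0,0],"rot":[0,0,0]},{"xyz":[0,0,0],"rot":[0,0,0]},{"xyz":[0,0,0],"rot":[0,0,0]},{"xyz":[0,0,0],"rot":[0,0,0]},{"xyz":[0,0,0],"rot":[0,0,0]},{"xyz":[0,0,0],"rot":[0,0,0]},{"xyz":[0,0,0],"rot":[0,0,0]},{"xyz":[0,0,0],"rot":[0,0,0]},{"xyz":[0,0,0],"rot":[0,0,0]},{"xyz":[0,0,0],"rot":[0,0,0]},{"xyz":[0,0,-15],"rot":[0,0,0]},{"xyz":[0,0,-40],"rot":[0,0,0]}]' 0
python3 - <<'E'
from h import *
rel([494,318,150],-13.4)
E
```

```text
t: 32.97
ee_pos: [398.3, 342.7, 22.6]
orientation: [-0.373, -3.118, 0.002]
ft_force: [-0.5, 0.5, 0.9]
width: 87.9
grasp_force: 0.0
t: 33.63
ee_pos: [399.5, 343.5, 24.0]
orientation: [0.372, 3.118, 0.001]
ft_force: [4.1, -1.0, 1.7]
width: 38.0
grasp_force: 14.4
t: 34.13
ee_pos: [399.3, 342.4, 23.8]
orientation: [0.373, 3.119, -0.001]
ft_force: [5.9, -6.5, 3.9]
width: 21.4
grasp_force: 29.0
t: 35.13
ee_pos: [397.6, 342.0, 62.2]
orientation: [-0.372, -3.116, 0.005]
ft_force: [0.2, 0.6, 0.7]
width: 87.9
grasp_force: 0.0
shift [-99.1  -1.  -88.1] rot [-5.000e-03  1.000e-03  1.567e+00] | at [397.6 342.   62.2] q6 -0.65 t 35.1 w 87.9 g 0.0 F [0.2 0.6 0.7]
```

```bash
python3 -m inch '[{"xyz":[0,0,-40],"rot":[0,0,0]},{"xyz":[-20,0,-80],"rot":[0,0,0.2]},{"xyz":[-100,-1,-88],"rot":[0,0,1.568]},{"xyz":[-100,-1,-88],"rot":[0,0,1.568]},{"xyz":[-100,-1,-88],"rot":[0,0,1.568]},{"xyz":[-100,-1,-88],"rot":[0,0,1.568]},{"xyz":[-100,-1,-88],"rot":[0,0,1.568]},{"xyz":[-100,-1,-88],"rot":[0,0,1.568]},{"xyz":[-100,-1,-88],"rot":[0,0,1.568]},{"xyz":[-100,-1,-88],"rot":[0,0,1.568]},{"xyz":[-100,-1,-88],"rot":[0,0,1.568]},{"xyz":[-100,-1,-88],"rot":[0,0,1.568]}]' 75
python3 -m inch '[{"xyz":[0,0,0],"rot":[0,0,0.2]},{"xyz":[0,0,0],"rot":[0,0,0.2]},{"xyz":[0,0,0],"rot":[0,0,0.2]},{"xyz":[0,0,0],"rot":[0,0,0.2]}]'
python3 - <<'E'
from h import *
def n2(im,m):
    hsv=cv2.cvtColor(im,cv2.COLOR_BGR2HSV)
    mk=((hsv[:,:,1]>120)&(hsv[:,:,0]<22)&(hsv[:,:,2]>125)).astype(np.uint8); mk[330:]=0
    mk=cv2.morphologyEx(mk,cv2.MORPH_CLOSE,np.ones((9,9)))
    for c in cv2.findContours(mk,0,1)[0]:
        if cv2.contourArea(c)<300: continue
        P=cast(m,c.reshape(-1,2),34)[:,:2].astype(np.float32); r=cv2.minAreaRect(P)
        q=cv2.minAreaRect(c)[0]; print("px",np.round(q,1),"c",np.round(r[0],1),"size",np.round(r[1],1),r[2])
        x,y=map(int,q); print("V column",im[y-45:y+46:2,x-4:x+5].mean(axis=(1,2)).astype(int).tolist())
m,im=snap("wrist","w10.png"); n2(im,m); 
for f in("w9.png","w5.png"): print(f); n2(cv2.imread("pics/"+f),m)
rel([475,323,19],-13.4)
E
```

```text
t: 36.13
ee_pos: [495.9, 318.6, 151.7]
orientation: [2.274, 2.167, 0.0]
ft_force: [-0.6, -0.1, -0.6]
width: 61.8
grasp_force: 0.0
t: 36.47
ee_pos: [495.9, 318.6, 151.7]
orientation: [2.471, 1.94, 0.0]
ft_force: [-0.0, -0.5, -0.9]
width: 61.9
grasp_force: 0.0
px [289.5 226.3] c [475.4 331.6] size [44.5 40.6] 12.956544876098633
V column [170, 163, 155, 107, 39, 25, 25, 28, 57, 80, 91, 107, 112, 114, 115, 117, 117, 118, 120, 121, 123, 124, 123, 124, 123, 116, 60, 84, 94, 81, 86, 100, 101, 94, 86, 86, 84, 82, 81, 76, 68, 62, 55, 49, 51, 31]
w9.png
px [292.5 227.5] c [477.6 330. ] size [45.  41.4] 74.08452606201172
V column [162, 157, 117, 44, 24, 29, 66, 64, 76, 109, 111, 113, 114, 114, 116, 117, 119, 121, 122, 122, 121, 119, 118, 116, 115, 112, 106, 100, 98, 98, 86, 81, 80, 80, 82, 84, 85, 83, 80, 80, 77, 70, 62, 57, 47, 56]
w5.png
px [287.6 230.3] c [473.3 329. ] size [44.6 40.1] 20.591535568237305
V column [176, 168, 161, 146, 84, 27, 24, 24, 47, 74, 73, 101, 112, 113, 114, 115, 116, 117, 119, 120, 122, 124, 124, 123, 122, 122, 90, 58, 93, 84, 81, 92, 100, 99, 86, 85, 83, 82, 81, 77, 68, 61, 56, 53, 41, 28]
shift [ -0.7 -21.3 132.7] rot [ 0.    -0.    -0.005] | at [495.9 318.6 151.7] q6 0.79 t 36.5 w 62.1 g 0.0 F [ 0.3 -0.1  0.4]
```

The grey profile shows a dark line (60 against about 120) at the middle of nut 2. It was there on cracked nut 1 and absent on nut 2 before the squeeze, so nut 2 has cracked.

```bash
python3 -m inch '[{"xyz":[-1,-10,20],"rot":[0,0,0]},{"xyz":[-1,-21,40],"rot":[0,0,0]},{"xyz":[-1,-21,60],"rot":[0,0,0]},{"xyz":[-1,-21,80],"rot":[0,0,0]},{"xyz":[-1,-21,100],"rot":[0,0,0]},{"xyz":[-1,-21,115],"rot":[0,0,0]},{"xyz":[-1,-21,125],"rot":[0,0,0]},{"xyz":[-1,-21,132],"rot":[0,0,0]},{"xyz":[-1,-21,132],"rot":[0,0,0]}]' 75
python3 -m inch '[{"xyz":[0,0,0],"rot":[0,0,0]},{"xyz":[0,0,0],"rot":[0,0,0]},{"xyz":[0,0,0],"rot":[0,0,0]},{"xyz":[0,0,0],"rot":[0,0,0]},{"xyz":[0,0,0],"rot":[0,0,0]},{"xyz":[0,0,0],"rot":[0,0,0]}]' 255
python3 -m inch '[{"xyz":[0,0,-20],"rot":[0,0,0]},{"xyz":[0,0,-50],"rot":[0,0,0]},{"xyz":[0,0,-85],"rot":[0,0,0]},{"xyz":[0,0,-120],"rot":[0,0,0]},{"xyz":[0,0,-150],"rot":[0,0,0]},{"xyz":[0,0,-150],"rot":[0,0,0]},{"xyz":[0,0,-150],"rot":[0,0,0]}]'
python3 -m inch '[{"xyz":[-300,30,0],"rot":[0,0,0]},{"xyz":[-300,30,0],"rot":[0,0,0]},{"xyz":[-300,30,0],"rot":[0,0,0]},{"xyz":[-300,30,0],"rot":[0,0,0]},{"xyz":[-300,30,0],"rot":[0,0,0]},{"xyz":[-300,30,0],"rot":[0,0,0]},{"xyz":[-300,30,0],"rot":[0,0,0]},{"xyz":[-300,30,0],"rot":[0,0,0]}]'
python3 - <<'E'
from h import *
a=np.deg2rad(-3.8); p=np.array([412.8,-291.5])+78*np.array([np.cos(a),np.sin(a)]); print(p); rel([*p,150],-3.8)
E
```

```text
t: 37.27
ee_pos: [474.6, 322.3, 18.5]
orientation: [-2.472, -1.938, 0.003]
ft_force: [0.3, -0.7, -0.8]
width: 62.0
grasp_force: 0.0
t: 37.77
ee_pos: [475.7, 323.0, 20.5]
orientation: [2.473, 1.937, 0.002]
ft_force: [0.5, -0.7, 6.0]
width: 40.5
grasp_force: 30.0
t: 38.35
ee_pos: [476.1, 323.3, 171.6]
orientation: [2.473, 1.937, 0.007]
ft_force: [-0.1, 0.7, -0.7]
width: 40.3
grasp_force: 30.0
t: 39.02
ee_pos: [429.5, 20.2, 168.1]
orientation: [-2.475, -1.932, 0.006]
ft_force: [-0.6, -0.4, 0.1]
width: 40.3
grasp_force: 30.0
[ 490.62851453 -296.66936423]
shift [-292.6  136.1   18.1] rot [-0.004  0.002 -0.178] | at [429.5  20.2 168.1] q6 0.27 t 39.0 w 40.3 g 30.0 F [-0.6 -0.4  0.1]
```

```bash
python3 -m inch '[{"xyz":[-293,136,18],"rot":[0,0,-0.178]},{"xyz":[-293,136,18],"rot":[0,0,-0.178]},{"xyz":[-293,136,18],"rot":[0,0,-0.178]},{"xyz":[-293,136,18],"rot":[0,0,-0.178]},{"xyz":[-293,136,18],"rot":[0,0,-0.178]},{"xyz":[-293,136,18],"rot":[0,0,-0.178]},{"xyz":[-293,136,18],"rot":[0,0,-0.178]},{"xyz":[-293,136,18],"rot":[0,0,-0.178]},{"xyz":[-293,136,18],"rot":[0,0,-0.178]},{"xyz":[-293,136,18],"rot":[0,0,-0.178]},{"xyz":[-293,136,18],"rot":[0,0,-0.178]},{"xyz":[-293,136,18],"rot":[0,0,-0.178]}]'
python3 - <<'E'
from h import *
rel([490.6,-296.7,15],-3.8)
E
```

```text
t: 40.02
ee_pos: [493.5, -291.2, 150.7]
orientation: [-2.288, -2.149, 0.001]
ft_force: [-0.2, 0.2, 0.7]
width: 40.4
grasp_force: 30.0
shift [ -5.9  -2.3 135.7] rot [-0.002 -0.001  0.003] | at [ 493.5 -291.2  150.7] q6 -0.49 t 40.0 w 40.4 g 30.0 F [-0.2  0.2  0.7]
```

```bash
python3 -m inch '[{"xyz":[-5,-2,25],"rot":[0,0,0]},{"xyz":[-5,-2,50],"rot":[0,0,0]},{"xyz":[-5,-2,75],"rot":[0,0,0]},{"xyz":[-5,-2,95],"rot":[0,0,0]},{"xyz":[-5,-2,110],"rot":[0,0,0]},{"xyz":[-5,-2,122],"rot":[0,0,0]},{"xyz":[-5,-2,130],"rot":[0,0,0]},{"xyz":[-5,-2,135],"rot":[0,0,0]},{"xyz":[-5,-2,135],"rot":[0,0,0]}]'
python3 -m inch '[{"xyz":[0,0,0],"rot":[0,0,0]},{"xyz":[0,0,0],"rot":[0,0,0]},{"xyz":[0,0,0],"rot":[0,0,0]},{"xyz":[0,0,0],"rot":[0,0,0]},{"xyz":[0,0,-30],"rot":[0,0,0]},{"xyz":[0,0,-70],"rot":[0,0,0]},{"xyz":[0,0,-110],"rot":[0,0,0]},{"xyz":[0,0,-140],"rot":[0,0,0]},{"xyz":[0,0,-140],"rot":[0,0,0]},{"xyz":[0,0,-140],"rot":[0,0,0]}]' 90
python3 - <<'E'
from h import *
m,im=snap("wrist","w11.png")
# nuts on box floor: redder/darker than the pale wood
hsv=cv2.cvtColor(im,cv2.COLOR_BGR2HSV)
for s in(170,185,200):
    mk=((hsv[:,:,1]>s)&(hsv[:,:,0]<15)&(hsv[:,:,2]>90)).astype(np.uint8); mk[330:]=0
    mk=cv2.morphologyEx(mk,cv2.MORPH_CLOSE,np.ones((9,9)))
    for c in cv2.findContours(mk,0,1)[0]:
        if cv2.contourArea(c)<300: continue
        P=cast(m,c.reshape(-1,2),30)[:,:2].astype(np.float32); r=cv2.minAreaRect(P)
        print(s,"px",np.round(cv2.minAreaRect(c)[0],1),"c",np.round(r[0],1),"size",np.round(r[1],1),"top z bound px",cv2.boundingRect(c))
rel([602,-305,63],-3.8)
E
```

```text
t: 40.77
ee_pos: [491.8, -297.0, 16.1]
orientation: [-2.29, -2.149, 0.0]
ft_force: [-0.5, 0.4, -0.3]
width: 40.6
grasp_force: 30.0
t: 41.6
ee_pos: [493.1, -298.5, 159.1]
orientation: [2.288, 2.146, 0.002]
ft_force: [-0.2, 0.2, 0.2]
width: 56.5
grasp_force: 0.0
shift [-1.000e-01  1.101e+02  9.440e+01] rot [0.001 0.001 0.002] | at [ 492.  -297.8  157.3] q6 -0.5 t 41.6 w 56.5 g 0.0 F [ 0.2 -0.4 -0.2]
```

Run:
```python
from h import *
m=ctrl.camera_model("wrist"); im=cv2.imread("pics/w11.png"); hsv=cv2.cvtColor(im,cv2.COLOR_BGR2HSV)
P=[[412.8,-291.5,40],[491.5,-297,40],[451,-294,5]]
for q in proj(m,P): x,y=map(int,q); print(x,y,hsv[y-3:y+4,x-3:x+4].reshape(-1,3).mean(0).round() if 0<x<640 else None)
mk=((hsv[:,:,1]>150)&(hsv[:,:,0]<16)&(hsv[:,:,2]>70)).astype(np.uint8); mk[330:]=0
mk=cv2.morphologyEx(mk,cv2.MORPH_CLOSE,np.ones((9,9)))
for c in cv2.findContours(mk,0,1)[0]:
    if cv2.contourArea(c)>300: print(cv2.boundingRect(c),cast(m,cv2.minAreaRect(c)[0],28)[0].round(0))
```

```text
210 235 [ 13. 164. 155.]
319 236 [ 13. 164. 156.]
269 224 [ 16. 122. 211.]
(393, 281, 47, 49) [ 561. -364.   28.]
(204, 281, 47, 49) [ 417. -355.   28.]
(482, 202, 22, 92) [ 623. -318.   28.]
(293, 194, 53, 66) [ 491. -293.   28.]
(189, 194, 54, 65) [ 413. -288.   28.]
```

Both nuts are in the box, at px (320,227) and (216,227), which is (491,-293) and (413,-288) in the world. Now I'll shut the cover.

```bash
python3 -m inch '[{"xyz":[2,35,0],"rot":[0,0,0]},{"xyz":[2,75,0],"rot":[0,0,0]},{"xyz":[2,110,0],"rot":[0,0,0]},{"xyz":[2,110,25],"rot":[0,0,0]},{"xyz":[2,110,55],"rot":[0,0,0]},{"xyz":[2,110,80],"rot":[0,0,0]},{"xyz":[2,110,91],"rot":[0,0,0]},{"xyz":[2,110,93],"rot":[0,0,0]},{"xyz":[2,110,93],"rot":[0,0,0]}]' 60
python3 -m inch '[{"xyz":[0,0,0],"rot":[0,0,0]},{"xyz":[0,0,0],"rot":[0,0,0]},{"xyz":[0,0,0],"rot":[0,0,0]},{"xyz":[0,0,0],"rot":[0,0,0]},{"xyz":[0,0,0],"rot":[0,0,0]},{"xyz":[0,0,0],"rot":[0,0,0]},{"xyz":[0,0,0],"rot":[0,0,0]},{"xyz":[0,0,0],"rot":[0,0,0]},{"xyz":[0,0,0],"rot":[0,0,0]},{"xyz":[0,0,0],"rot":[0,0,0]},{"xyz":[0,0,0],"rot":[0,0,0]},{"xyz":[0,0,0],"rot":[0,0,0]}]' 255
python3 - <<'E'
from h import *
o=ctrl.get_obs(); a=np.deg2rad(-4.0); rel(o["ee_pos"]-215*np.array([np.cos(a),np.sin(a),0]))
E
```

```text
t: 42.4
ee_pos: [601.1, -302.4, 62.3]
orientation: [-2.29, -2.148, 0.001]
ft_force: [0.5, 1.2, 1.2]
width: 67.1
grasp_force: 0.0
t: 43.4
ee_pos: [602.0, -302.7, 63.7]
orientation: [2.291, 2.149, 0.0]
ft_force: [0.5, 0.6, 1.0]
width: 9.7
grasp_force: 30.0
shift [   1.2 -215.    -0. ] rot [0. 0. 0.] | at [ 602.  -302.7   63.7] q6 -0.42 t 43.4 w 9.7 g 30.0 F [0.5 0.6 1. ]
```

```bash
python3 -m inch '[{"xyz":[0,-12,0],"rot":[0,0,0]},{"xyz":[0,-30,0],"rot":[0,0,0]},{"xyz":[0,-50,0],"rot":[0,0,0]},{"xyz":[0,-70,0],"rot":[0,0,0]},{"xyz":[0,-90,0],"rot":[0,0,0]},{"xyz":[0,-110,0],"rot":[0,0,0]},{"xyz":[0,-130,0],"rot":[0,0,0]},{"xyz":[0,-150,0],"rot":[0,0,0]},{"xyz":[0,-170,0],"rot":[0,0,0]},{"xyz":[1,-190,0],"rot":[0,0,0]},{"xyz":[1,-205,0],"rot":[0,0,0]},{"xyz":[1,-215,0],"rot":[0,0,0]}]'
python3 -m inch '[{"xyz":[0,-2,0],"rot":[0,0,0]},{"xyz":[0,-4,0],"rot":[0,0,0]},{"xyz":[0,-6,0],"rot":[0,0,0]},{"xyz":[0,-6,0],"rot":[0,0,0]}]'
```

```text
t: 44.4
ee_pos: [386.4, -288.0, 63.7]
orientation: [2.292, 2.149, 0.0]
ft_force: [2.1, 0.2, -4.8]
width: 10.1
grasp_force: 30.0
t: 44.73
ee_pos: [381.6, -287.6, 63.7]
orientation: [-2.291, -2.15, 0.0]
ft_force: [-1.0, -1.0, 0.2]
width: 10.2
grasp_force: 30.0
```

```bash
python3 -m inch '[{"xyz":[0,-2,0],"rot":[0,0,0]},{"xyz":[0,-4,0],"rot":[0,0,0]},{"xyz":[0,-6,0],"rot":[0,0,0]},{"xyz":[0,-6,0],"rot":[0,0,0]}]'
python3 -m inch '[{"xyz":[0,-2,0],"rot":[0,0,0]},{"xyz":[0,-3,0],"rot":[0,0,0]},{"xyz":[0,-3,0],"rot":[0,0,0]},{"xyz":[0,-3,0],"rot":[0,0,0]}]'
```

```text
t: 45.07
ee_pos: [378.2, -287.6, 63.7]
orientation: [2.289, 2.145, 0.004]
ft_force: [13.6, 4.2, -11.6]
width: 10.1
grasp_force: 30.0
t: 45.4
ee_pos: [378.1, -287.7, 63.8]
orientation: [2.286, 2.142, 0.008]
ft_force: [27.3, 10.7, -18.7]
width: 9.9
grasp_force: 30.0
```

The stop is reached at x=378.1, a travel of 225 mm. I'll relax, release and retreat.

```bash
python3 -m inch '[{"xyz":[0,4,0],"rot":[0,0,0]},{"xyz":[0,4,0],"rot":[0,0,0]},{"xyz":[0,4,0],"rot":[0,0,0]}]'
python3 -m inch '[{"xyz":[0,0,0],"rot":[0,0,0]},{"xyz":[0,0,0],"rot":[0,0,0]},{"xyz":[0,0,0],"rot":[0,0,0]},{"xyz":[0,0,0],"rot":[0,0,0]},{"xyz":[0,0,0],"rot":[0,0,0]},{"xyz":[0,0,0],"rot":[0,0,0]},{"xyz":[0,0,-40],"rot":[0,0,0]},{"xyz":[0,0,-80],"rot":[0,0,0]},{"xyz":[0,0,-120],"rot":[0,0,0]},{"xyz":[0,0,-125],"rot":[0,0,0]},{"xyz":[0,0,-125],"rot":[0,0,0]},{"xyz":[0,0,-125],"rot":[0,0,0]}]' 60
python3 - <<'E'
from h import *
m,im=snap("wrist","w12.png"); hsv=cv2.cvtColor(im,cv2.COLOR_BGR2HSV)
mk=((hsv[:,:,2]<85)&(hsv[:,:,1]>120)&(hsv[:,:,0]<20)).astype(np.uint8); mk[300:]=0
for c in cv2.findContours(mk,0,1)[0]:
    if cv2.contourArea(c)>300: r=cv2.minAreaRect(c); print(r,cast(m,r[0],80)[0].round(1))
# brightness of the gap between -x wall and cover edge along box mid row
print(im[230,225:330:3].mean(1).astype(int).tolist())
mt,t=snap("top","top12.png")
d=cv2.absdiff(cv2.imread("pics/top0.png")[120:225,280:420],t[120:225,280:420]).max(2); print("untouched region changed px (nut2 incl.)",[cv2.boundingRect(c) for c in cv2.findContours((d>40).astype(np.uint8),0,2)[0]])
rel([378,-288,190],-3.8)
E
```

```text
t: 45.65
ee_pos: [378.2, -287.5, 63.7]
orientation: [2.289, 2.147, 0.002]
ft_force: [10.6, 3.7, -7.8]
width: 10.1
grasp_force: 30.0
t: 46.65
ee_pos: [376.1, -287.2, 188.5]
orientation: [2.291, 2.149, -0.0]
ft_force: [0.1, 0.5, -0.2]
width: 67.3
grasp_force: 0.0
((415.8819580078125, 290.9956970214844), (28.432287216186523, 16.70560646057129), 58.392494201660156) [ 443.3 -329.8   80. ]
((323.9999694824219, 241.0), (85.99998474121094, 13.999998092651367), 90.0) [ 378.5 -287.6   80. ]
[177, 176, 178, 176, 179, 178, 177, 176, 176, 176, 175, 174, 175, 174, 175, 174, 175, 176, 174, 174, 157, 106, 121, 121, 122, 118, 121, 119, 120, 119, 120, 54, 35, 35, 34]
untouched region changed px (nut2 incl.) [(94, 104, 1, 1), (96, 103, 7, 2)]
shift [-1.3  2.7 -2.8] rot [-0.002 -0.002  0.002] | at [ 375.4 -286.6  187.2] q6 -0.61 t 46.8 w 66.8 g 0.0 F [ 0.  -0.4 -1.6]
```

The ridge stands at x=378.5 with no gap at the wall, and the cup, ring, jar and chopsticks are unchanged.

```bash
python3 -c "
from workcell import ctrl
print(ctrl.close_job())"
```

```text
the job is handed in; nothing more can be done
None
```

Job handed in: the two walnuts on the counter were cracked in the larger nutcracker and put in the bento box, the cover was slid shut to its stop, and the cup, egg ring, jar and chopsticks were left untouched.

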